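Slide the tall oil bottle home into the empty bay of the garage bottle stand

TASK

On the garage workbench, gently push the tall narrow oil bottle, low down on its body with the fingertips, so that it slides upright across the bench into the empty bay of the wooden bottle stand (the bay with the rubber mat), fully home against the back board. Do not grasp, lift or tip it, push it only in its lower third and only with the fingers, and leave the can, the jar, the tape roll and the wrench where they are.

Things in the scene. Friction and masses are not known exactly. Their poses are not given: they have to be found in the camera images.
- bottle: tall narrow round oil bottle of grey plastic with a paper label, narrow neck and black cap: 62 mm in diameter, 235 mm tall, about 0.3 to 0.6 kg. Stands loose on the bench in front of the stand; origin at the centre of its underside, z up. It slides on the bench when pushed low (within about 40 mm of the bench) and tips when pushed high.
- stand: fixed plywood stand, no floor, origin on the bench; own +x points from the open front to the back board (368 wide, 80 mm high, front face at own x = +50), y along it. Four dividers, 36 high, 8 mm thick, own x -60 to +50, at own y = -180, -60, +60, +180 make 3 bays 112 mm wide inside, centred at own y = -120, 0, +120. A bottle touching the board has its centre at own x = +19 mm
- mat: thin dark rubber mat (88 x 100 mm, drawn on the bench, no step to slide over) that marks the empty bay; origin at its centre, which is at the middle of that bay's width and at the stand's own x = +5 mm; same axes as the stand
- can: metal can, 66 mm in diameter, 150 mm tall, stands loose in one of the other bays; leave alone. Origin at the centre of its underside
- jar: glass jar with a steel lid, 76 mm in diameter, 105 mm tall, stands loose in one of the other bays; leave alone. Origin at the centre of its underside
- tape: roll of brown tape lying flat, 100 mm across, 45 mm high, on the bench to the left; leave alone. Origin at the centre of its underside
- wrench: wrench lying on the bench to the right; leave alone. Origin under its middle
Mind the look-alikes: they are no part of the job. What is shaped like the bottle but green or orange is not meant.

How it is judged (in metres and radians):
At the end, for the whole second after the job is handed in: The bottle stands upright (within 3 degrees) and at rest on the bench inside the bay with the mat, its side no more than 9 mm from the back board; can and jar within 12 mm, tape and wrench within 20 mm of where they were (x of bottle in the frame of stand between 0.01 and 0.024 m and y of bottle in the frame of mat between -0.03 and 0.03 m and angle between bottle's own z axis and vertical below 0.05 rad and height (world z) of bottle below 0.004 m and linear speed of bottle below 0.01 m/s and distance of each of can, jar from where it was at the start of the episode below 0.012 m and distance of each of tape, wrench from where it was at the start of the episode below 0.02 m); the robot touches nothing.
It fails at once if the bottle is tipped by more than 17 degrees (angle between bottle's own z axis and vertical above 0.3 rad).
It fails at once if the bottle is grasped or shoved hard (over 30 N between the fingers and the bottle) or lifted off the bench (height (world z) of bottle above 0.01 m or contact force between the fingers and bottle above 30 N).
It fails at once if the bottle is pushed above its lower third (fingers press on it while the grasp point is more than 100 mm above the bench) (contact force between the fingers and bottle above 0.5 N and height (world z) of the grasp point above 0.1 m).
It fails at once if something other than the fingers pushes the bottle (contact force between the arm and bottle above 1 N).
It fails at once if the can, the jar, the tape or the wrench is shoved or tipped (distance of any of can, jar from where it was at the start of the episode above 0.02 m or angle between any of can, jar's own z axis and vertical above 0.3 rad or distance of any of tape, wrench from where it was at the start of the episode above 0.03 m).
It also fails if it takes over 54 s, if anything falls off the work surface, if the arm or the gripper's body presses on something with over 40 N, if the wrist force passes 120 N, or if a joint passes its speed limit or range.

ROBOT

A 6-joint arm with a two-finger parallel gripper is mounted at the origin on the work surface. World frame = base frame: x ahead of the robot, y to its left, z up, the work surface at z = 0. Lengths are in m, angles in degrees, forces in N, time in s.
With the tool pointing down it reaches from about 0.35 to 0.875 m from the base axis. Payload 4.2 kg.
Tool frame: the origin (TCP) lies on the centre line of the jaws, within the pads' length; the fingertips stand 19 mm ahead of it and the grasp point (between the pads) is the TCP; x points along the fingers, y is the direction in which the jaws open and shut, and the axes are right-handed (so a half turn about x gives the same grasp; the last joint's range is limited). The gripper opens to 87 mm and grips with 3 to 60 N. Pads are 19 mm wide; open, the fingers measure 117 mm over their backs; the gripper's body (75 mm by 190 mm) begins 51 mm behind the grasp point.
Start: joints at [14.817, 22.042, 0.453, 0, -68.411, -14.817], TCP at [0.625, 0, 0.242] pointing down, gripper open.
Joint ranges: [-179.83, 179.83], [-69.29, 118.12], [-61.27, 80.66], [-181.25, 117.63], [-171.15, -9.14], [-177.46, 177.46]. Speed limits (degrees/s): [159.86, 159.86, 180, 180, 180, 180].

INTERFACE

Orientations are given as a 3x3 rotation matrix whose columns are the frame's x, y, z axes.
In Python, from station import r, viewer, job, spotter gives the robot as it stands.
- The arm moves only by the tool play_rows, never from a script. Its argument "commands" is a list of rows, each an object of numbers: "fingers": the gripper command: -1 is fully open, 1 is shut, values between are in proportion; "tx", "ty", "tz": the shift along the tool's x, y, z normalised to -1 to 1, where 1 is 750 mm; "ax", "ay", "az": the turn, a rotation vector about the tool's x, y, z normalised to -1 to 1, where 1 is pi rad. In form: [{"fingers": .., "tx": .., "ty": .., "tz": .., "ax": .., "ay": .., "az": ..}, ...]. A call has 1 to 5 rows; each row is the pose to reach, as a shift and turn from the pose commanded when the call began, along the tool's axes at that moment, turning the shorter way round; what a row does not reach only later rows make up. A row lasts 1/12 s, in which the tool goes at most 41.7 mm and 7.16 degrees, less where a joint would pass 70% of its speed; a pose out of reach is approached as far as the arm can. A call with a number of a shift or a turn outside -1 to 1 is refused whole. A call with a gripper value outside its range is refused whole. The fingers move at their own pace and stop on an object; the grip force is fixed at half the most. Time passes only in rows, so rows that repeat a pose let the fingers close. It gives the time, the measured TCP pose, the force and the opening at its end, in the units of the state.
- r.sense(): the state, without advancing time (a new reading comes with each control period).
- viewer.capture(name): name is "scene" or "side" or "wrist"; returns a dict with "image" (400x640x3 uint8, red, green, blue), "fx", "fy", "cx", "cy" (pixels), "R" (3x3) and "t" (3): a world point X has camera coordinates R X + t; the wrist camera has in their place "mount" (4x4, takes a point from camera to tool coordinates, whose origin is the TCP and whose axes are the tool frame's). Camera axes: x right, y down, z forward; pixel columns grow to the right and rows downward; lengths in m; the calibration is good to about 2 mm. A picture is of the moment at which its call begins: read the wrist's pose just before it. There is no depth.
- job.finish_job(): hands the job in, once; it reports no verdict.
Trained networks look in a picture, given as the dict that the camera call returned (one of the last four; its "shot" number tells which), for a name from the list of things; names that differ only in an ending like _2 or _b are one class to them, and where a whole thing is asked for, a point or a joint stands for the part that bears it (a point fixed in the world has none). Each returns a list of dicts, best first, with "score" (0 to 1); they miss things now and then, are a little off and sometimes report something else, mostly with a low value. They report only what shows in the picture. A call takes as long as a camera call. They do not tell look-alikes from the thing itself.
- spotter.find_in(name, picture): "uv" ([column, row] in pixels, amid what is visible of it).
- spotter.silhouettes(name, picture): "region" (400x640 bool, what is visible of it) and "uv" ([column, row] in pixels, amid what is visible of it).
The state is a dict: "time_s": time; "joints": joint angles; "joint_velocities": joint speeds; "effort": joint torques, N m; "tcp_pos": TCP position; "ee_rot": TCP orientation; "wrist_force": force on the tool from outside, world axes, zero at the start; "moment": the same for the moment, N m; "gripper_width": opening from 0.0 (shut) to 1.0 (fully open).
Only numpy, scipy, OpenCV 4.12 (cv2) and the standard library are available. Lean on these libraries where they do the work, as an engineer would, in place of code of your own. Each camera call takes 0.05 s, during which the arm holds its last target. There are 200 camera calls.

## Working session

There is one attempt and no reset: what is moved stays moved. The work goes in short steps, Python scripts to look and compute and a tool call to move; the robot and the scene stay as the last step left them, time stands still between calls to the robot, and variables do not carry over. Pictures are saved under pics/ and viewed, about 8 in all and at most 12, crops included, and the job is handed in when it is done.

Besides the shell and the picture viewer there is one more tool, called as name(argument=value, ...), one argument or row to a line, values as JSON. play_rows: Moves the arm, as the interface text tells. Its arguments: {"type":"object","properties":{"commands":{"type":"array"}},"required":["commands"]}

```bash
mkdir -p pics; python3 - <<'E'
from station import r, viewer, job, spotter
import cv2, numpy as np, pickle
s=r.sense(); print(s)
d={}
for n in("scene","side"):
    p=viewer.capture(n); d[n]=p
    print(n,p['fx'],p['cx'],p['cy'],np.round(p['R'],3).tolist(),p['t'])
    cv2.imwrite(f'pics/{n}0.png',p['image'][:,:,::-1])
    for k in("bottle","mat","can","jar","tape","wrench","stand"):
        print(k,[(np.round(q['uv']).tolist(),round(q['score'],2)) for q in spotter.find_in(k,p)])
pickle.dump(d,open('p0.pkl','wb'))
E
```

```text
{'time_s': 0.0, 'joints': array([ 1.48145086e+01,  2.20902586e+01,  3.79662261e-01, -3.03022949e-02,
       -6.84109667e+01, -1.48177427e+01]), 'joint_velocities': array([-0.10433232, -0.04506168,  0.04671767,  0.02102274,  0.06193335,
        0.0998784 ]), 'effort': array([ 5.69075401e-04, -3.90661991e+01,  1.87403029e+01,  4.22001421e+00,
        1.09914420e-02, -1.81494070e-04]), 'tcp_pos': array([6.24434351e-01, 3.48024347e-06, 2.40460653e-01]), 'ee_rot': array([[-2.17684254e-03, -9.99997599e-01,  2.51491541e-04],
       [-6.70544927e-05,  2.51638103e-04,  9.99999966e-01],
       [-9.99997628e-01,  2.17682560e-03, -6.76021082e-05]]), 'wrist_force': array([ 0.20875799,  0.99470571, -0.15157175]), 'moment': array([-0.01189199,  0.00923027, -0.00562869]), 'gripper_width': 0.9973332317195567}
scene 496.97633143831905 308.41811131001026 201.4196766066216 [[0.017, 1.0, 0.025], [0.584, 0.01, -0.812], [-0.812, 0.028, -0.583]] [ 0.00461894 -0.26164903  1.92120864]
bottle [([268.0, 141.0], 0.97), ([267.0, 172.0], 0.95), ([303.0, 190.0], 0.62), ([345.0, 186.0], 0.57)]
mat []
can [([261.0, 215.0], 0.94)]
jar [([353.0, 227.0], 0.66)]
tape [([461.0, 216.0], 0.92)]
wrench [([164.0, 219.0], 0.68)]
stand [([307.0, 244.0], 0.96)]
side 392.3251669275263 317.224840504937 193.51751097160343 [[0.963, -0.271, 0.001], [-0.163, -0.581, -0.797], [0.217, 0.767, -0.603]] [-0.49825641  0.1128926   1.06694592]
bottle [([308.0, 142.0], 0.92), ([318.0, 168.0], 0.86), ([312.0, 212.0], 0.75), ([377.0, 324.0], 0.63), ([267.0, 223.0], 0.59)]
mat [([319.0, 168.0], 0.72), ([363.0, 193.0], 0.64)]
can [([384.0, 203.0], 0.79)]
jar [([353.0, 160.0], 0.9)]
tape [([292.0, 128.0], 0.84)]
wrench [([374.0, 327.0], 0.64)]
stand [([370.0, 207.0], 0.71)]
```

```bash
python3 - <<'E'
import cv2
a=cv2.imread('pics/scene0.png')[60:310,100:520]
b=cv2.imread('pics/side0.png')[80:360,180:520]
cv2.imwrite('pics/s1.png',cv2.resize(a,(800,476),interpolation=cv2.INTER_CUBIC))
cv2.imwrite('pics/s2.png',cv2.resize(b,(714,588),interpolation=cv2.INTER_CUBIC))
E
```

```text
(no output)
```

View pics/s1.png

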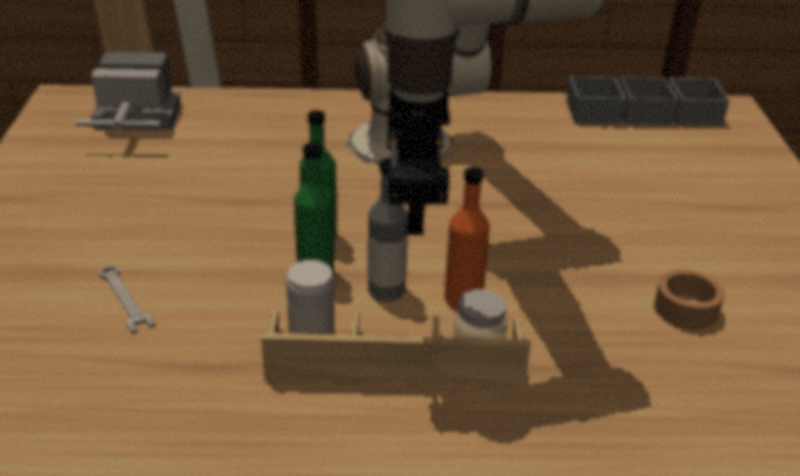

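View pics/s2.png

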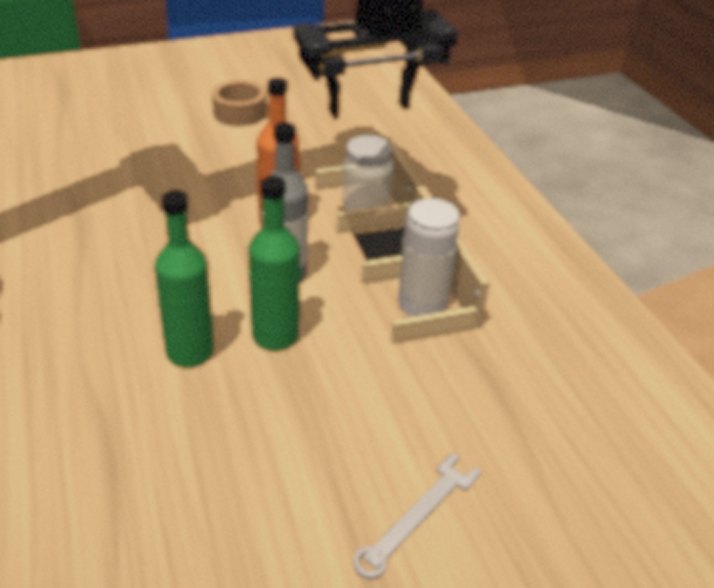

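The grey bottle (scene crop base about 388,297) stands between an orange look-alike on +y and two green ones on -y. The empty bay with the mat is the middle one, between the can and the jar. Next I measure them.

```bash
cat > h.py <<'E'
import numpy as np
def plane(p,uv,z):
    R,t=np.array(p['R']),np.array(p['t']); C=-R.T@t
    d=R.T@np.array([(uv[0]-p['cx'])/p['fx'],(uv[1]-p['cy'])/p['fy'],1]); return C+d*(z-C[2])/d[2]
def proj(p,X):
    c=np.array(p['R'])@np.array(X)+np.array(p['t']); return np.array([p['cx']+p['fx']*c[0]/c[2],p['cy']+p['fy']*c[1]/c[2]])
def tri(ps,uvs):
    A=[];b=[]
    for p,uv in zip(ps,uvs):
        R,t=np.array(p['R']),np.array(p['t'])
        for k,(f,c) in enumerate(((p['fx'],p['cx']),(p['fy'],p['cy']))):
            q=(uv[k]-c)/f; A.append(R[k]-q*R[2]); b.append(q*t[2]-t[k])
    return np.linalg.lstsq(np.array(A),np.array(b),rcond=None)[0]
E
python3 - <<'E'
import pickle,numpy as np
from h import *
d=pickle.load(open('p0.pkl','rb')); a,b=d['scene'],d['side']
np.set_printoptions(precision=4,suppress=True)
A=lambda u,v:(100+(u+.5)/1.905-.5,60+(v+.5)/1.904-.5)
B=lambda u,v:(180+(u+.5)/2.1-.5,80+(v+.5)/2.1-.5)
print('div front bottoms (side)',*[plane(b,B(*q),0)for q in((318,186),(341,230),(364,279),(394,341))],sep='\n')
print('div front tops (side)',*[plane(b,B(*q),.036)for q in((317,170),(338,212),(363,263),(392,324))],sep='\n')
print('board back bottom/top (scene)',*[plane(a,A(*q),0)for q in((265,381),(527,388))],*[plane(a,A(*q),.08)for q in((263,341),(529,343))],sep='\n')
print('grey cap tri',tri((a,b),(A(386,163),B(285,130))))
for nm,p,qs,f in(('scene',a,dict(grey=(388,297),green1=(315,272),orange=(466,304)),A),('side',b,dict(grey=(296,280),greenA=(188,363),greenB=(274,347)),B)):
  for k,q in qs.items():
    X=plane(p,f(*q),0); C=-np.array(p['R']).T@p['t']; h=(X-C)[:2]; h/=np.linalg.norm(h); print(nm,k,X[:2]+.031*h)
print('can/jar top centres', plane(a,A(310,272),.15),plane(b,B(433,214),.15),plane(a,A(483,303),.105),plane(b,B(368,150),.105))
E
```

```text
div front bottoms (side)
[0.6143 0.1691 0.    ]
[0.6119 0.0457 0.    ]
[ 0.6061 -0.0714  0.    ]
[ 0.6009 -0.1972  0.    ]
div front tops (side)
[0.6094 0.1614 0.036 ]
[0.605  0.0433 0.036 ]
[ 0.5996 -0.0793  0.036 ]
[ 0.5932 -0.2025  0.036 ]
board back bottom/top (scene)
[ 0.7197 -0.2034  0.    ]
[0.7306 0.1652 0.    ]
[ 0.7277 -0.2008  0.08  ]
[0.7275 0.16   0.08  ]
grey cap tri [ 0.5031 -0.0353  0.2311]
scene grey [ 0.4915 -0.0279]
scene green1 [ 0.4261 -0.1495]
scene orange [0.508  0.0977]
side grey [ 0.5234 -0.0182]
side greenA [ 0.3456 -0.1339]
side greenB [ 0.4592 -0.1364]
can/jar top centres [ 0.6644 -0.1391  0.15  ] [ 0.6604 -0.1443  0.15  ] [0.6718 0.1003 0.105 ] [0.6645 0.0899 0.105 ]
```

```bash
python3 - <<'E'
from station import r, viewer, job, spotter
import cv2, numpy as np, pickle
s=r.sense(); p=viewer.capture('wrist'); pickle.dump((s,p),open('w0.pkl','wb'))
print(p['fx'],p['fy'],p['cx'],p['cy'],np.round(p['mount'],3).tolist())
cv2.imwrite('pics/w0.png',p['image'][:,:,::-1])
E
```

```text
280.8747424574787 280.8747424574787 316.6380252736769 197.51715309091773 [[0.001, -0.263, 0.965, -0.142], [1.0, 0.0, -0.001, -0.001], [-0.0, 0.965, 0.263, -0.072], [0.0, 0.0, 0.0, 1.0]]
```

View pics/w0.png

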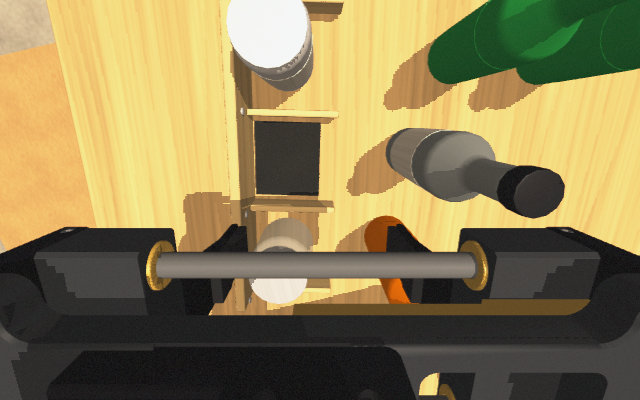

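The wrist view shows the mat at px (255–320, 122–195). The grey bottle's base edge is at about (387,150), the orange base at about (365,228) and the green base at about (430,60).

```bash
cat >> h.py <<'E'
def wcam(s,p):
    T=np.eye(4); T[:3,:3]=s['ee_rot']; T[:3,3]=s['tcp_pos']; M=np.linalg.inv(T@np.array(p['mount']))
    q=dict(p); q['R'],q['t']=M[:3,:3],M[:3,3]; return q
E
python3 - <<'E'
import pickle,numpy as np
from h import *
from scipy.optimize import least_squares
np.set_printoptions(precision=4,suppress=True)
s,p=pickle.load(open('w0.pkl','rb')); w=wcam(s,p)
m=np.array([plane(w,q,0) for q in((255,122),(320,124),(319,195),(256,193))]); print('mat',m,m.mean(0))
d=m[3]+m[2]-m[0]-m[1]; e=m[0]+m[3]-m[1]-m[2]; print('yaw from y-axis',np.degrees(np.arctan2(-d[0],d[1])),'x-axis',np.degrees(np.arctan2(e[1],e[0])),np.linalg.norm(d)/2,np.linalg.norm(e)/2)
C=-w['R'].T@w['t']; print('cam',C)
for n,qs in dict(grey=[(387,150),(397,130),(391,168)],orange=[(364,228),(372,217)],green=[(429,60),(433,42),(437,80)]).items():
    print(n,*[plane(w,q,0)[:2] for q in qs])
# grey fit: circle r=.031 through base arc
f=lambda c,P:np.linalg.norm(P-c,axis=1)-.031
for qs in ([(387,150),(397,130),(391,168)],[(429,60),(433,42),(437,80)]):
    P=np.array([plane(w,q,0)[:2] for q in qs]); o=least_squares(f,P.mean(0)-[.03,0],args=(P,)); print(o.x,o.fun)
print('cap tri', plane(w,(541,192),.235))
E
```

```text
mat [[ 0.7074 -0.0702  0.    ]
 [ 0.6216 -0.0676  0.    ]
 [ 0.6227  0.0294  0.    ]
 [ 0.7116  0.0265  0.    ]] [ 0.6659 -0.0205  0.    ]
yaw from y-axis -1.5613309506328565 x-axis -1.7874834781419542 0.09691613287048552 0.08736789256830217
cam [ 0.6258 -0.0717  0.3838]
grey [ 0.5308 -0.0336] [ 0.5193 -0.0599] [ 0.5237 -0.009 ]
orange [0.557  0.0792] [0.5462 0.0623]
green [ 0.4857 -0.145 ] [ 0.483  -0.1652] [ 0.4731 -0.1217]
[ 0.5016 -0.0328] [-0.0018  0.0014  0.0015]
[ 0.456  -0.1483] [-0.0011  0.0008  0.0007]
cap tri [ 0.5035 -0.0342  0.235 ]
```

play_rows(
  commands=[
    {"fingers":1,"tx":-0.05,"ty":0,"tz":0,"ax":0,"ay":0,"az":0},
    {"fingers":1,"tx":-0.1,"ty":0,"tz":0,"ax":0,"ay":0,"az":0},
    {"fingers":1,"tx":-0.14,"ty":0.03,"tz":-0.02,"ax":0,"ay":0,"az":-0.03},
    {"fingers":1,"tx":-0.14,"ty":0.06,"tz":-0.04,"ax":0,"ay":0,"az":-0.07},
    {"fingers":1,"tx":-0.14,"ty":0.1,"tz":-0.045,"ax":0,"ay":0,"az":-0.1},
  ],
)

```text
time_s: 1.27
tcp_pos: [0.5514, -0.0344, 0.3488]
ee_rot: [[0.318, -0.948, 0.001], [0.001, 0.001, 1.0], [-0.948, -0.318, 0.001]]
wrist_force: [-0.3, -0.0, -0.0]
gripper_width: 0.705
```

```bash
python3 - <<'E'
from station import r
import numpy as np
from scipy.optimize import least_squares
s=r.sense()
D=[([14.8145,22.0903,.3797,-.03,-68.411,-14.818],[.62443,0,.24046]),(s['joints'],s['tcp_pos'])]
print(np.round(s['joints'],2),s['tcp_pos'],np.round(s['ee_rot'],3).tolist(),s['gripper_width'])
def fk(v,j):
    H,L1,L2,o,L3=v; q=np.radians(j); a=q[1];f=q[1]-q[2];p=f-q[4]
    x=L1*np.sin(a)+L2*np.cos(f)+L3*np.cos(p); z=H+L1*np.cos(a)-L2*np.sin(f)-L3*np.sin(p)
    return np.array([x*np.cos(q[0])+o*np.sin(q[0]),x*np.sin(q[0])-o*np.cos(q[0]),z])
o=least_squares(lambda v:np.concatenate([fk(v,j)-t for j,t in D]),[.25,.41,.45,.15,.35]); print(o.x,o.cost,o.fun)
E
```

```text
[ 15.86   2.4  -14.09   6.01 -55.74 -18.52] [ 0.55138953 -0.03443064  0.34880008] [[0.318, -0.948, 0.001], [0.001, 0.001, 1.0], [-0.948, -0.318, 0.001]] 0.7049668731065307
[0.18649186 0.74569845 0.34908042 0.17172668 0.5078601 ] 0.000145586074563215 [ 3.08513460e-03 -1.16648196e-02  6.02715655e-11 -3.29711945e-03
  1.16066826e-02 -1.88185512e-09]
```

play_rows(
  commands=[
    {"fingers":1,"tx":-0.01,"ty":0.03,"tz":0,"ax":0,"ay":0,"az":-0.037},
    {"fingers":1,"tx":-0.02,"ty":0.06,"tz":0,"ax":0,"ay":0,"az":-0.074},
    {"fingers":1,"tx":-0.03,"ty":0.09,"tz":0,"ax":0,"ay":0,"az":-0.11},
    {"fingers":1,"tx":-0.04,"ty":0.12,"tz":0,"ax":0,"ay":0,"az":-0.148},
    {"fingers":1,"tx":-0.053,"ty":0.158,"tz":0,"ax":0,"ay":0,"az":-0.185},
  ],
)

```text
time_s: 1.68
tcp_pos: [0.4535, -0.0452, 0.3557]
ee_rot: [[0.718, -0.696, 0.018], [-0.022, 0.004, 1.0], [-0.696, -0.718, -0.012]]
wrist_force: [1.2, -2.5, 3.1]
gripper_width: 0.328
```

```bash
python3 - <<'E'
from station import r
import numpy as np
from scipy.optimize import least_squares
from scipy.spatial.transform import Rotation as Ro
s=r.sense()
D=[([14.8145,22.0903,.3797,-.03,-68.411,-14.818],[.62443,0,.24046]),([ 15.86,2.4,-14.09,6.01,-55.74,-18.52],[.55139,-.03443,.3488]),(s['joints'],s['tcp_pos'])]
print(np.round(s['joints'],2),s['tcp_pos'],np.round(s['ee_rot'],3).tolist(),s['gripper_width'])
def fk(v,j,sg=1):
    H,L1,L2,o,L3=v; E=lambda a,q:Ro.from_euler(a,q,degrees=True)
    A=E('z',j[0]);B=A*E('y',j[1]);F=B*E('y',-j[2]);G=F*E('x',sg*j[3]);T=G*E('y',-j[4])
    w=B.apply([0,0,L1])+[0,0,H]; w2=w+F.apply([L2,0,0])
    return w2+G.apply([0,-o,0])+T.apply([L3,0,0]), w2
for sg in(1,-1):
    o=least_squares(lambda v:np.concatenate([fk(v,j,sg)[0]-t for j,t in D]),[.25,.41,.45,.15,.35]); print(sg,o.x,o.cost,np.round(o.fun,4), fk(o.x,s['joints'],sg))
E
```

```text
[ 16.01 -19.63 -53.72  48.67 -16.95 -58.97] [ 0.45351789 -0.04515752  0.3556853 ] [[0.718, -0.696, 0.018], [-0.022, 0.004, 1.0], [-0.696, -0.718, -0.012]] 0.32766222611935625
1 [0.43248326 0.59308667 0.38039806 0.21320784 0.54376674] 0.019579212408135097 [-0.0136 -0.0593  0.0572  0.0227  0.026   0.0314 -0.0648  0.134  -0.0886] (array([0.38870305, 0.08885249, 0.26707593]), array([0.11127204, 0.0319191 , 0.77788947]))
-1 [0.16060083 0.56489928 0.42180566 0.159803   0.2874706 ] 6.391080579391302e-10 [ 0.  0. -0. -0. -0.  0.  0. -0. -0.] (array([ 0.45353057, -0.0451579 ,  0.35567816]), array([0.15333938, 0.04398638, 0.45625098]))
```

```bash
cat > kin.py <<'E'
import numpy as np
from scipy.optimize import least_squares
from scipy.spatial.transform import Rotation as Ro
V=[.16060083,.56489928,.42180566,.159803,.2874706]
LO=np.array([-179.83,-69.29,-61.27,-181.25,-171.15,-177.46]);HI=np.array([179.83,118.12,80.66,117.63,-9.14,177.46])
E=lambda a,q:Ro.from_euler(a,q,degrees=True)
def fk(j):
    H,L1,L2,o,L3=V
    A=E('z',j[0]);B=A*E('y',j[1]);F=B*E('y',-j[2]);G=F*E('x',-j[3]);T=G*E('y',-j[4])
    w=B.apply([0,0,L1])+[0,0,H]; w2=w+F.apply([L2,0,0]); w3=w2+G.apply([0,-o,0])
    return w3+T.apply([L3,0,0]),T*E('x',-j[5]),(w,w2,w3)
# tool roll offset from start pose
R0=np.array([[0,-1,0],[0,0,1],[-1,0,0.]])
OFF=fk([14.817,22.042,.453,0,-68.411,-14.817])[1].inv()*Ro.from_matrix(R0)
def rot(p,yaw=0,flip=0):
    c,s=np.cos(np.radians(p)),np.sin(np.radians(p))
    return E('z',yaw)*Ro.from_matrix(np.array([[c,-s,0],[0,0,1],[-s,-c,0]]))*E('x',180*flip)
def ik(P,R,seed):
    def f(j):
        x,Q,_=fk(j); return np.r_[(x-P)*5,(R.inv()*Q*OFF).as_rotvec()]
    o=least_squares(f,np.clip(seed,LO+.1,HI-.1),bounds=(LO,HI)); return o.x,np.abs(o.fun).max()
E
python3 - <<'E'
from kin import *
from station import r
s=r.sense(); x,Q,_=fk(s['joints']); print(x-s['tcp_pos'],(Ro.from_matrix(s['ee_rot']).inv()*Q*OFF).as_rotvec())
rng=np.random.default_rng(0)
for p in(36,40,45,60):
  for fl in(0,1):
    for P in([.425,-.033,.33],[.425,-.033,.05],[.64,-.021,.05]):
      S=[]
      for k in range(25):
        j,e=ik(np.array(P),rot(p,0,fl),s['joints'] if k==0 else rng.uniform(LO,HI))
        if e<1e-3 and not any(np.abs(j-q).max()<2 for q in S): S.append(j)
      print(p,fl,P,[(np.round(j).astype(int).tolist(),[np.round(w,2).tolist() for w in fk(j)[2]]) for j in S])
E
```

```text
[ 1.26742486e-05 -3.83895473e-07 -7.13649913e-06] [-2.22044605e-16 -1.47196168e-17 -2.50233486e-16]
36 0 [0.425, -0.033, 0.33] []
36 0 [0.425, -0.033, 0.05] []
36 0 [0.64, -0.021, 0.05] [([-22, 32, -34, -146, -33, 164], [[0.28, -0.11, 0.64], [0.43, -0.17, 0.25], [0.41, -0.02, 0.22]])]
36 1 [0.425, -0.033, 0.33] []
36 1 [0.425, -0.033, 0.05] []
36 1 [0.64, -0.021, 0.05] [([-22, 32, -34, -146, -33, -16], [[0.28, -0.11, 0.64], [0.43, -0.17, 0.25], [0.41, -0.02, 0.22]])]
40 0 [0.425, -0.033, 0.33] []
40 0 [0.425, -0.033, 0.05] [([-42, 27, -59, -135, -47, 177], [[0.19, -0.17, 0.66], [0.21, -0.19, 0.24], [0.2, -0.03, 0.23]])]
40 0 [0.64, -0.021, 0.05] [([-20, 30, -30, -139, -23, 154], [[0.26, -0.09, 0.65], [0.46, -0.17, 0.29], [0.42, -0.02, 0.23]])]
40 1 [0.425, -0.033, 0.33] []
40 1 [0.425, -0.033, 0.05] [([-42, 27, -59, -135, -47, -3], [[0.19, -0.17, 0.66], [0.21, -0.19, 0.24], [0.2, -0.03, 0.23]])]
40 1 [0.64, -0.021, 0.05] [([-20, 30, -30, -139, -23, -26], [[0.26, -0.09, 0.65], [0.46, -0.17, 0.29], [0.42, -0.02, 0.23]])]
45 0 [0.425, -0.033, 0.33] [([17, -22, -59, 52, -15, -64], [[-0.2
[... 158 characters left out ...]
29], [0.22, -0.03, 0.25]])]
45 0 [0.64, -0.021, 0.05] []
45 1 [0.425, -0.033, 0.33] [([17, -22, -59, 52, -15, 116], [[-0.2, -0.06, 0.68], [0.12, 0.04, 0.43], [0.22, -0.03, 0.53]])]
45 1 [0.425, -0.033, 0.05] [([-35, 20, -53, -129, -32, -19], [[0.15, -0.11, 0.69], [0.26, -0.18, 0.29], [0.22, -0.03, 0.25]])]
45 1 [0.64, -0.021, 0.05] []
60 0 [0.425, -0.033, 0.33] [([25, -17, -41, 19, -40, -37], [[-0.15, -0.07, 0.7], [0.2, 0.09, 0.53], [0.28, -0.03, 0.58]])]
60 0 [0.425, -0.033, 0.05] []
60 0 [0.64, -0.021, 0.05] []
60 1 [0.425, -0.033, 0.33] [([25, -17, -41, 19, -40, 143], [[-0.15, -0.07, 0.7], [0.2, 0.09, 0.53], [0.28, -0.03, 0.58]])]
60 1 [0.425, -0.033, 0.05] []
60 1 [0.64, -0.021, 0.05] []
```

```bash
cat > srch.py <<'E'
from kin import *
import pickle,h,itertools,sys
d=pickle.load(open('p0.pkl','rb')); a,b=d['scene'],d['side']
A=lambda u,v:(100+(u+.5)/1.905-.5,60+(v+.5)/1.904-.5)
B=lambda u,v:(180+(u+.5)/2.1-.5,80+(v+.5)/2.1-.5)
caps={'orange':((473,175),(277,87)),'gB':((312,150),(274,186)),'gA':((316,117),(175,200)),'grey':((386,163),(285,130))}
T={k:h.tri((a,b),(A(*q[0]),B(*q[1]))) for k,q in caps.items()}
if __name__=='__main__': print({k:np.round(v,3) for k,v in T.items()})
OBS=[(*T['orange'][:2],.031,.235),(.456,-.148,.031,.235),(*T['gA'][:2],.031,.235),(.662,-.142,.033,.15),(.668,.095,.038,.105)]
def box(x0,x1,y0,y1,z0,z1,n=(6,9,5)):
    return np.stack(np.meshgrid(np.linspace(x0,x1,n[0]),np.linspace(y0,y1,n[1]),np.linspace(z0,z1,n[2]),indexing='ij'),-1).reshape(-1,3)
BODY=np.r_[box(-.15,-.051,-.095,.095,-.0375,.0375,(6,12,6)),box(-.287,-.15,-.045,.045,-.045,.045)]
def fingers(w):
    g=lambda y0,y1:box(-.051,.019,y0,y1,-.0095,.0095,(12,4,5))
    return np.r_[g(w/2,w/2+.015),g(-w/2-.015,-w/2)]
def cyl(P,c): # clearance to cylinder
    r=np.hypot(P[:,0]-c[0],P[:,1]-c[1])-c[2]; z=P[:,2]-c[3]
    return np.where((r>0)&(z>0),np.hypot(r,z),np.maximum(r,z)).min()
def bot(P,c): return min(cyl(P,(*c,.031,.15)),cyl(P,(*c,.022,.18)),cyl(P,(*c,.015,.235)))
def seg(p,q): return p+(q-p)*np.linspace(0,1,12)[:,None]
def place(Q,w,dy,c,zl=.008):
    F=Q.apply(fingers(w)); z0=zl-F[:,2].min(); F=F+[0,0,z0]
    k=(np.abs(F[:,1]+dy)<.031)&(F[:,2]<.15)
    if not k.any(): return None
    G=F[k]; dx=-np.sqrt(.031**2-(G[:,1]+dy)**2)-G[:,0]; i=dx.argmin()
    near=G[dx<dx.min()+.0015]
    return np.array([c[0]+dx.min(),c[1]+dy,z0]),near[:,2].max(),near[:,1]+dy
E
cat > run.py <<'E'
from srch import *
S0,S1=np.array([.5015,-.0333]),np.array([.680,-.021]); out=[]
for yaw in range(-90,91,15):
  for p in range(25,86,10):
    for ro in range(-90,90,15):
      Q=E('z',yaw)*rot(p)*E('x',ro)
      for w in(0.,.04):
        Bd=Q.apply(BODY)
        for dy in np.arange(-.06,.061,.01):
          t=place(Q,w,dy,S0)
          if t is None or t[1]>.045 or np.abs(t[2].mean())>.008 or t[2].min()>.006 or t[2].max()<-.006: continue
          P0=t[0]; cl=1
          if (Bd+P0)[:,2].min()<.008: continue
          cl=bot(Bd+P0,S0)
          if cl<.006: continue
          for f in(0,.33,.66,1):
            P=Bd+P0+np.r_[(S1-S0)*f,0]
            cl=min(cl,*[cyl(P,o) for o in OBS])
            Fp=Q.apply(fingers(w))+P0+np.r_[(S1-S0)*f,0]
            cl=min(cl,*[cyl(Fp,o) for o in OBS])
            if cl<.004: break
          else: out.append((cl,yaw,p,ro,w,round(dy,3),t[1],np.round(P0,3),np.ptp(t[2])))
out.sort(key=lambda o:-o[0]); print(len(out))
rng=np.random.default_rng(1); n=0
for o in out[:150]:
    Q=E('z',o[1])*rot(o[2])*E('x',o[3]); res=[]
    for f in(0,.5,1):
        P=o[7]+np.r_[(S1-S0)*f,0]; best=None
        for k in range(8):
            j,e=ik(P,Q,np.r_[rng.uniform(-40,40),rng.uniform(-20,50),rng.uniform(-60,30),rng.uniform(-180,117),rng.uniform(-100,-10),rng.uniform(-170,170)])
            if e<1e-3:
                w,w2,w3=fk(j)[2]; L=np.r_[seg(w,w2),seg(w2,w3)]
                c=min(cyl(L,q) for q in OBS+[(*(S0+(S1-S0)*f),.031,.235)]) 
                if best is None or c>best[0]: best=(c,np.round(j).astype(int).tolist())
        if best is None: break
        res.append(best)
    if len(res)==3 and min(x[0] for x in res)>.05: print([round(float(v),3) for v in o[:7]],o[7],round(o[8],3),[(round(x[0],3),x[1]) for x in res]); n+=1
    if n>14: break
E
python3 srch.py; time timeout 550 python3 run.py
```

```text
{'orange': array([0.526, 0.09 , 0.226]), 'gB': array([ 0.46 , -0.145,  0.227]), 'gA': array([ 0.349, -0.145,  0.227]), 'grey': array([ 0.503, -0.035,  0.231])}
0
real	0m15.451s
user	0m16.005s
sys	0m0.148s
```

```bash
cat > run2.py <<'E'
from srch import *
S0,S1=np.array([.5015,-.0333]),np.array([.680,-.021]); out=[]
fs=np.linspace(0,1,9)
for yaw in range(-90,91,10):
  for p in range(25,86,8):
    for ro in range(-90,90,15):
      Q=E('z',yaw)*rot(p)*E('x',ro); Bd=Q.apply(BODY)
      for w in(0.,.04,.08):
        Fg=Q.apply(fingers(w))
        for dy in np.arange(-.08,.081,.01):
          t=place(Q,w,dy,S0)
          if t is None or t[1]>.055 or t[2].min()>.008 or t[2].max()<-.008: continue
          P0=t[0]
          if (Bd+P0)[:,2].min()<.004 or bot(Bd+P0,S0)<.004: continue
          cs=[min(cyl(np.r_[Bd,Fg]+P0+np.r_[(S1-S0)*f,0],o) for o in OBS) for f in fs]
          out.append((yaw,p,ro,w,round(dy,3),t[1],np.round(P0,3),np.ptp(t[2]),np.array(cs)))
pickle.dump(out,open('out.pkl','wb'))
C=np.array([o[-1] for o in out]); print(len(out)); print('max clearance per f',C.max(0).round(3))
i=C.min(1).argsort()[::-1][:12]
for k in i: print(out[k][:8],C[k].round(3))
E
time timeout 570 python3 run2.py
```

```text
3605
max clearance per f [0.051 0.034 0.028 0.023 0.016 0.018 0.018 0.013 0.011]
(10, 33, -30, 0.08, np.float64(0.02), np.float64(0.026862020654187434), array([ 0.467, -0.013,  0.062]), np.float64(0.003826508533972095)) [-0.002 -0.004  0.002 -0.005 -0.01  -0.007 -0.006 -0.003  0.001]
(-10, 33, 30, 0.08, np.float64(-0.02), np.float64(0.026862020654187434), array([ 0.467, -0.053,  0.062]), np.float64(0.0038265085339720985)) [-0.01  -0.009 -0.005  0.     0.006  0.013  0.008  0.003 -0.003]
(-10, 49, -45, 0.04, np.float64(-0.01), np.float64(0.049287437154948606), array([ 0.432, -0.043,  0.043]), np.float64(0.0)) [-0.011 -0.005  0.     0.006  0.001 -0.004 -0.009 -0.01   0.004]
(10, 49, 45, 0.04, np.float64(0.01), np.float64(0.04928743715494859), array([ 0.432, -0.023,  0.043]), np.float64(0.0)) [ 0.003  0.    -0.002 -0.005 -0.     0.016  0.013 -0.003 -0.011]
(0, 49, -45, 0.0, np.float64(-0.0), np.float64(0.030731285624634626), array([ 0.445, -0.033,  0.034]), np.float64(0.0)) [-0.012 -0.012 -0.007 -0.004 -0.007 -0.009 -0.011 -0.011  0.003]
(0, 49, 45, 0.0, np.float64(-0.0), np.float64(0.03
[... 657 characters left out ...]
4)) [-0.014 -0.013 -0.011 -0.006 -0.009 -0.01  -0.012 -0.014 -0.015]
(0, 49, -90, 0.04, np.float64(-0.0), np.float64(0.020465121550819643), array([ 0.458, -0.033,  0.029]), np.float64(0.04)) [-0.014 -0.013 -0.008 -0.007 -0.009 -0.011 -0.012 -0.014 -0.015]
(0, 33, -90, 0.0, np.float64(-0.0), np.float64(0.02393474079096306), array([ 0.449, -0.033,  0.026]), np.float64(0.009999999999999998)) [-0.014 -0.013 -0.012 -0.007 -0.007 -0.01  -0.012 -0.014 -0.015]
(0, 57, -90, 0.0, np.float64(-0.0), np.float64(0.01834814166528552), array([ 0.452, -0.033,  0.029]), np.float64(0.009999999999999998)) [-0.015 -0.01  -0.008 -0.007 -0.009 -0.011 -0.012 -0.014 -0.015]
real	1m17.496s
user	1m17.868s
sys	0m0.188s
```

```bash
cat > run3.py <<'E'
from srch import *
S0,S1=np.array([.5015,-.0333]),np.array([.680,-.021]); fs=np.linspace(0,1,9)
out=pickle.load(open('out.pkl','rb')); C=np.array([o[-1] for o in out]); rng=np.random.default_rng(1)
for a,b in((0,2),(0,3),(1,4),(2,6),(3,8),(4,8)):
  m=C[:,a:b+1].min(1); idx=m.argsort()[::-1]; idx=idx[m[idx]>.004]; print('window',a,b,len(idx)); n=0
  for i in idx[:120]:
    o=out[i]; Q=E('z',o[0])*rot(o[1])*E('x',o[2]); res=[]
    for f in fs[[a,b]]:
        P=o[6]+np.r_[(S1-S0)*f,0]; best=None
        for k in range(7):
            j,e=ik(P,Q,np.r_[rng.uniform(-40,40),rng.uniform(-20,50),rng.uniform(-60,30),rng.uniform(-180,117),rng.uniform(-100,-10),rng.uniform(-170,170)])
            if e<1e-3:
                w,w2,w3=fk(j)[2]; L=np.r_[seg(w,w2),seg(w2,w3)]
                c=min(cyl(L,q) for q in OBS+[(*(S0+(S1-S0)*f),.031,.235)])
                if best is None or c>best[0]: best=(c,np.round(j).astype(int).tolist())
        if best is None: break
        res.append(best)
    if len(res)==2 and min(x[0] for x in res)>.05: print(round(m[i],3),o[:3],o[3],[round(float(v),3) for v in (*o[4:6],o[7])],o[6],[(round(x[0],3),x[1]) for x in res]); n+=1
    if n>5: break
E
time timeout 570 python3 run3.py
```

```text
window 0 2 174
0.025 (-10, 49, 45) 0.04 [0.03, 0.049, 0.0] [ 0.439 -0.003  0.043] [(np.float64(0.09), [-29, 21, -60, -157, -33, 130]), (np.float64(0.052), [-24, 22, -55, -161, -28, 128])]
0.024 (0, 49, 60) 0.08 [0.05, 0.055, 0.0] [0.432 0.017 0.046] [(np.float64(0.072), [-26, 18, -53, -139, -25, 102]), (np.float64(0.065), [-21, 20, -47, -139, -21, 97])]
0.02 (0, 49, 60) 0.08 [0.04, 0.055, 0.0] [0.431 0.007 0.046] [(np.float64(0.073), [-26, 18, -52, -135, -24, 98]), (np.float64(0.067), [-21, 20, -46, -135, -20, 93])]
0.019 (-10, 49, 60) 0.08 [0.03, 0.053, 0.009] [ 0.443 -0.003  0.046] [(np.float64(0.086), [-28, 21, -59, -157, -31, 114]), (np.float64(0.052), [-24, 22, -54, -160, -27, 113])]
0.017 (-20, 57, 45) 0.04 [0.02, 0.042, 0.004] [ 0.444 -0.013  0.041] [(np.float64(0.091), [-24, 18, -59, -173, -20, 132]), (np.float64(0.063), [-20, 20, -55, -179, -18, 135])]
0.016 (-10, 49, 45) 0.04 [0.02, 0.049, 0.0] [ 0.438 -0.013  0.043] [(np.float64(0.088), [-30, 21, -59, -155, -32, 129]), (np.float64(0.051), [-25, 22, -54, -158, -28, 127])]
window 0 3 35
0.01 (0, 49, 45) 0.04 [0.02, 0.049, 0.
[... 885 characters left out ...]
64(0.054), [-28, 22, -51, -137, -27, 87]), (np.float64(0.053), [-20, 23, -41, -135, -19, 78])]
window 1 4 9
0.012 (0, 49, 45) 0.04 [0.02, 0.049, 0.0] [ 0.434 -0.013  0.043] [(np.float64(0.065), [-25, 19, -46, -130, -21, 106]), (np.float64(0.083), [-16, 21, -35, -122, -12, 90])]
0.007 (10, 49, 60) 0.08 [0.03, 0.055, 0.0] [ 0.425 -0.003  0.046] [(np.float64(0.083), [-17, 17, -41, -106, -18, 68]), (np.float64(0.09), [-8, 20, -32, -95, -12, 49])]
0.006 (0, 49, 60) 0.04 [0.02, 0.042, 0.004] [ 0.439 -0.013  0.039] [(np.float64(0.058), [-25, 20, -47, -131, -22, 93]), (np.float64(0.076), [-17, 22, -36, -125, -13, 79])]
window 2 6 0
window 3 8 0
window 4 8 0
real	0m41.189s
user	0m41.315s
sys	0m0.261s
```

```bash
cat > run4.py <<'E'
from srch import *
import sys
from multiprocessing import Pool
S0,S1=np.array([.5015,-.0333]),np.array([.680,-.021]); fs=np.linspace(0,1,9)
def work(yaw):
  out=[]
  for p in (29,33,37,40,43,47,52,58,64):
    for ro in (-90,-75,-60,-45,-30,-15,0,15,30,45,60,75):
      Q=E('z',yaw)*rot(p)*E('x',ro); Bd=Q.apply(BODY)
      for w in(0.,.02,.04):
        Fg=Q.apply(fingers(w))
        for zl in(.008,.018,.028,.036):
         for dy in np.arange(-.06,.061,.01):
          t=place(Q,w,dy,S0,zl)
          if t is None or t[1]>.058 or t[2].min()>.008 or t[2].max()<-.008: continue
          P0=t[0]
          if (Bd+P0)[:,2].min()<.003 or bot(Bd+P0,S0)<.003: continue
          X=np.r_[Bd,Fg]; k=0; cs=[]
          for f in fs:
            Y=X+P0+np.r_[(S1-S0)*f,0]; c=min(cyl(Y,o) for o in OBS)
            L=Y[(Y[:,2]<.04)&(Y[:,0]>.60)]
            if len(L): c=min(c,.055-np.abs(L[:,1]+.021).max())
            cs.append(c)
          out.append((yaw,p,ro,w,round(dy,3),t[1],np.round(P0,3),np.ptp(t[2]),np.array(cs)))
  return out
if __name__=='__main__':
  out=sum(Pool().map(work,range(-60,61,10)),[]); pickle.dump(out,open('out.pkl','wb'))
  C=np.array([o[-1] for o in out]); print(len(out)); print('max clearance per f',C.max(0).round(3))
  for k in C.min(1).argsort()[::-1][:15]: print(out[k][:4],[round(float(v),3) for v in(out[k][4],out[k][5],out[k][7])],out[k][6],C[k].round(3))
E
nproc; (time timeout 560 python3 run4.py) && sed -i 's/,(2,6),(3,8),(4,8)/,(0,8),(3,8),(5,8)/' run3.py && timeout 200 python3 run3.py
```

```text
4
23423
max clearance per f [0.065 0.056 0.054 0.053 0.054 0.051 0.045 0.04  0.036]
(0, 43, 0, 0.02) [0.0, 0.055, 0.019] [ 0.44  -0.033  0.049] [0.035 0.037 0.038 0.04  0.042 0.043 0.045 0.037 0.035]
(0, 43, 0, 0.02) [0.0, 0.045, 0.019] [ 0.44  -0.033  0.039] [0.035 0.037 0.038 0.04  0.042 0.043 0.045 0.037 0.035]
(0, 40, 0, 0.0) [0.0, 0.051, 0.019] [ 0.446 -0.033  0.052] [0.035 0.037 0.038 0.04  0.042 0.043 0.045 0.037 0.035]
(0, 47, 0, 0.04) [0.0, 0.056, 0.019] [ 0.432 -0.033  0.046] [0.035 0.037 0.038 0.04  0.042 0.043 0.044 0.037 0.035]
(0, 40, 0, 0.02) [0.0, 0.056, 0.019] [ 0.44  -0.033  0.049] [0.035 0.037 0.038 0.04  0.042 0.043 0.045 0.038 0.035]
(0, 37, 0, 0.0) [0.0, 0.052, 0.019] [ 0.446 -0.033  0.051] [0.035 0.037 0.038 0.04  0.042 0.043 0.045 0.038 0.035]
(0, 43, 0, 0.0) [0.0, 0.058, 0.019] [ 0.446 -0.033  0.06 ] [0.035 0.037 0.038 0.04  0.042 0.043 0.042 0.036 0.035]
(0, 43, 0, 0.0) [0.0, 0.05, 0.019] [ 0.446 -0.033  0.052] [0.035 0.037 0.038 0.04  0.042 0.043 0.042 0.036 0.035]
(0, 37, 0, 0.02) [0.0, 0.058, 0.019] [ 0.44  -0.033  0.049] [0.035 0.037 0.038 0.04  0.042 0.043 0.045 0.04  0.035]
(-10, 40, 0, 0.02) [-0.01, 0.056, 0.0] [ 0.439 -0.043  0.049] [0.033 0.037 0.042 0.048 0.053 0.051 0.04  0.033 0.027]
(-10, 43, 0, 0.02) [-0.01, 0.055, 0.0] [ 0.439 -0.043  0.049] [0.032 0.037 0.042 0.048 0.05  0.05  0.039 0.033 0.027]
(-10, 37, 0, 0.02) [-0.01, 0.058, 0.0] [ 0.44  -0.043  0.049] [0.034 0.037 0.043 0.048 0.053 0.051 0.042 0.032 0.027]
(-10, 37, 0, 0.0) [-0.01, 0.052, 0.0] [ 0.445 -0.043  0.051] [0.034 0.038 0.044 0.049 0.054 0.05  0.039 0.031 0.026]
(-10, 40, 0, 0.0) [-0.01, 0.051, 0.0] [ 0.445 -0.043  0.052] [0.033 0.038 0.044 0.049 0.052 0.05  0.038 0.031 0.026]
(-10, 43, 0, 0.0) [-0.01, 0.05, 0.0] [ 0.445 -0.043  0.052] [0.033 0.038 0.044 0.049 0.05  0.047 0.037 0.031 0.026]
real	1m19.512s
user	4m15.680s
sys	0m0.571s
```

```bash
cat > run5.py <<'E'
from srch import *
from multiprocessing import Pool
S0,S1=np.array([.5015,-.0333]),np.array([.680,-.021])
def work(a):
    p,yaw=a; rng=np.random.default_rng(1); L0=[]
    for fl in (0,):
     Q=E('z',yaw)*rot(p,0,fl)
     for f in(0,.33,.66,1):
        P=np.r_[S0+(S1-S0)*f-.058*np.array([np.cos(np.radians(yaw)),np.sin(np.radians(yaw))]),.045]; S=[]
        for k in range(40):
            j,e=ik(P,Q,np.r_[rng.uniform(-60,60),rng.uniform(-20,50),rng.uniform(-60,30),rng.uniform(-180,117),rng.uniform(-100,-10),rng.uniform(-170,170)])
            if e<1e-3 and not any(np.abs(j-q[1]).max()<3 for q in S):
                w,w2,w3=fk(j)[2]; L=np.r_[seg(w,w2),seg(w2,w3)]
                S.append((round(min(cyl(L,q) for q in OBS),3),np.round(j,1),np.round(w2,2)))
        L0.append((f,[(float(s[0]),s[1].tolist(),s[2].tolist()) for s in S]))
    return a,L0
if __name__=='__main__':
  for a,L in Pool().imap(work,[(p,y) for p in(37,40,43,47) for y in(-15,0,15)]):
    print(a); [print('  ',*l) for l in L]
E
timeout 570 python3 run5.py
```

```text
(37, -15)
   0 []
   0.33 []
   0.66 []
   1 []
(37, 0)
   0 [(0.108, [-42.7, 33.3, -60.2, -139.0, -55.6, -177.1], [0.21, -0.19, 0.21])]
   0.33 [(0.038, [-33.7, 30.2, -52.3, -142.6, -46.9, 174.3], [0.28, -0.19, 0.23])]
   0.66 [(-0.002, [-27.5, 30.1, -44.6, -144.9, -39.9, 169.1], [0.35, -0.18, 0.24])]
   1 [(0.016, [-22.7, 31.4, -36.5, -145.9, -33.5, 164.7], [0.42, -0.18, 0.25])]
(37, 15)
   0 [(0.064, [-39.5, 26.8, -45.5, -111.7, -44.4, 159.3], [0.3, -0.24, 0.26])]
   0.33 [(0.008, [-32.3, 27.2, -39.0, -113.3, -39.7, 152.3], [0.36, -0.23, 0.28])]
   0.66 [(-0.004, [-26.3, 28.4, -31.8, -112.9, -34.9, 145.1], [0.43, -0.21, 0.29])]
   1 [(0.01, [-21.0, 30.4, -24.0, -110.3, -30.1, 136.8], [0.5, -0.19, 0.31])]
(40, -15)
   0 []
   0.33 []
   0.66 []
   1 []
(40, 0)
   0 [(0.09, [-39.9, 28.1, -57.2, -137.3, -46.4, 175.8], [0.23, -0.19, 0.24])]
   0.33 [(0.025, [-31.6, 27.0, -49.5, -140.4, -39.1, 168.9], [0.3, -0.19, 0.25])]
   0.66 [(0.015, [-25.8, 27.9, -41.8, -141.9, -32.7, 163.8], [0.37, -0.18, 0.26])]
   1 [(0.027, [-21.1, 29.8, -33.4, -141.5, -26.3, 158.4], [0.44, -0.17, 0.27])]
(40
[... 1049 characters left out ...]
5)
   0 []
   0.33 [(0.051, [-23.1, 24.2, -56.0, -169.8, -33.4, 177.5], [0.28, -0.12, 0.26])]
   0.66 []
   1 []
(47, 0)
   0 [(0.065, [-30.6, 19.3, -48.3, -127.4, -25.9, 153.7], [0.3, -0.18, 0.3])]
   0.33 [(0.055, [-23.5, 21.2, -40.3, -126.5, -19.7, 145.8], [0.37, -0.16, 0.32])]
   0.66 [(0.081, [-15.9, 23.4, -30.6, -118.3, -12.3, 130.7], [0.45, -0.13, 0.34])]
   1 []
(47, 15)
   0 [(0.057, [-24.7, 18.6, -38.7, -96.1, -26.0, 128.1], [0.37, -0.17, 0.34])]
   0.33 [(0.035, [-18.0, 21.0, -32.0, -92.5, -21.8, 118.0], [0.43, -0.14, 0.35])]
   0.66 [(0.035, [-11.9, 23.7, -25.2, -85.7, -18.0, 105.9], [0.49, -0.1, 0.36])]
   1 [(0.039, [-6.3, 26.9, -18.5, -76.0, -14.8, 91.5], [0.55, -0.06, 0.36])]
```

```bash
cat > coll.py <<'E'
from srch import *
S0,S1=np.array([.5015,-.0333]),np.array([.680,-.021])
BT=[OBS[0][:2],OBS[1][:2],OBS[2][:2]]
def shp(P,c): return min(cyl(P,(*c,.031,.155)),cyl(P,(*c,.022,.175)),cyl(P,(*c,.014,.235)))
def obst(P,bottle,stand=True):
    c=[shp(P,q) for q in BT]+[cyl(P,OBS[3]),cyl(P,OBS[4])]
    if bottle is not None: c.append(shp(P,bottle))
    return min(c)
def standc(P): # low things in front of stand box
    u=P[(P[:,2]<.085)]; return 1 if not len(u) else (.60-u[:,0]).min()
def armpts(j):
    w,w2,w3=fk(j)[2]; return np.r_[seg(w,w2),seg(w2,w3)]
def arm_cl(j,bottle): 
    L=armpts(j); return min(obst(L,bottle),L[:,2].min())
def tool(j,w=.03):
    x,Q,_=fk(j); Q=Q*OFF; return Q.apply(BODY)+x,Q.apply(fingers(w))+x
E
cat > run6.py <<'E'
from coll import *
from multiprocessing import Pool
def work(a):
    p,yaw,w=a; Q=E('z',yaw)*rot(p,0,1); rng=np.random.default_rng(0); row=[]
    t=place(Q,w,-.0,S0,.008)
    for zl in(.008,.012,.016,.02,.024):
        t=place(Q,w,0.,S0,zl); P0=t[0]
        if (Q.apply(BODY)+P0)[:,2].min()>.006: break
    # recentre contact on bottle for yaw
    dirn=np.array([np.cos(np.radians(yaw)),np.sin(np.radians(yaw))]); dst=S0[0]-P0[0]; P0=np.r_[S0-dirn*dst,P0[2]]
    bb=bot(Q.apply(BODY)+P0,S0)
    seed=np.array([-30,20,-48,-127,-26,-26.])
    for f in(0,.2,.4,.6,.8,1):
        B=S0+(S1-S0)*f; P=P0+np.r_[B-S0,0]; best=None
        for k in range(6):
            j,e=ik(P,Q,seed if k==0 else seed+rng.normal(0,20,6))
            if e<1e-3: best=j; break
        if best is None: row.append((None,None)); continue
        seed=best; b,fg=tool(best,w); row.append((round(float(arm_cl(best,B)),3),round(float(obst(np.r_[b,fg],None)),3)))
    return a,round(t[1],3),np.round(P0,3),round(float(bb),4),row
if __name__=='__main__':
  for r in Pool().imap(work,[(p,y,w) for w,ps in((.03,(42,44,46)),(.045,(46,48,50))) for p in ps for y in(0,8,16,24)]): print(*r)
E
timeout 570 python3 run6.py
```

```text
(42, 0, 0.03) 0.053 [ 0.436 -0.033  0.043] 0.0092 [(0.103, 0.036), (0.064, 0.038), (0.031, 0.04), (0.026, 0.044), (0.046, 0.045), (0.042, 0.036)]
(42, 8, 0.03) 0.053 [ 0.436 -0.042  0.043] 0.0099 [(0.079, 0.013), (0.048, 0.011), (0.031, 0.008), (0.035, 0.012), (0.056, 0.019), (0.053, 0.019)]
(42, 16, 0.03) 0.053 [ 0.438 -0.052  0.043] 0.0105 [(0.068, -0.011), (0.041, -0.018), (0.024, -0.017), (0.022, -0.012), (0.037, -0.008), (0.038, -0.008)]
(42, 24, 0.03) 0.053 [ 0.442 -0.06   0.043] 0.0097 [(0.062, -0.029), (0.035, -0.026), (0.011, -0.018), (0.0, -0.026), (0.027, -0.028), (0.014, -0.015)]
(44, 0, 0.03) 0.051 [ 0.436 -0.033  0.043] 0.006 [(0.092, 0.037), (0.057, 0.038), (0.038, 0.04), (0.041, 0.044), (0.06, 0.045), (0.059, 0.036)]
(44, 8, 0.03) 0.051 [ 0.436 -0.043  0.043] 0.0066 [(0.073, 0.013), (0.049, 0.011), (0.042, 0.009), (0.05, 0.015), (0.067, 0.02), (0.07, 0.019)]
(44, 16, 0.03) 0.051 [ 0.437 -0.052  0.043] 0.0072 [(0.065, -0.01), (0.043, -0.017), (0.03, -0.017), (0.029, -0.01), (0.043, -0.008), (0.045, -0.006)]
(44, 24, 0.03) 0.051 [ 0.441 -0.06   0.043] 0.0064 [(0.059, -0
[... 1761 characters left out ...]
 0.0043 [(0.065, -0.026), (0.044, -0.026), (0.026, -0.019), (0.027, -0.019), (0.048, -0.025), (0.028, -0.016)]
(50, 0, 0.045) 0.056 [ 0.43  -0.033  0.047] 0.0018 [(0.091, 0.038), (0.09, 0.038), (None, None), (None, None), (None, None), (None, None)]
(50, 8, 0.045) 0.056 [ 0.43  -0.043  0.047] 0.0025 [(0.09, 0.015), (0.084, 0.011), (0.079, 0.011), (None, None), (None, None), (None, None)]
(50, 16, 0.045) 0.056 [ 0.431 -0.053  0.047] 0.0027 [(0.078, -0.008), (0.064, -0.016), (0.049, -0.017), (0.047, -0.006), (0.064, -0.005), (0.057, -0.007)]
(50, 24, 0.045) 0.056 [ 0.436 -0.062  0.047] 0.0011 [(0.066, -0.027), (0.046, -0.025), (0.032, -0.018), (0.035, -0.019), (0.048, -0.026), (0.034, -0.015)]
```

```bash
cat > rrt.py <<'E'
from coll import *
from station import r
J0=r.sense()['joints']; W=.035
YAW=4; Q=E('z',YAW)*rot(46,0,1); dirn=np.array([np.cos(np.radians(YAW)),np.sin(np.radians(YAW))])
Pg=np.r_[S0-dirn*.092,.048]; Jg,e=ik(Pg,Q,np.array([-30,20,-48,-127,-26,-26.])); print('goal',Jg.round(1),e,Pg)
sh=np.array([0,0,V[0]])
def ok(j,m=0.):
    if (j<LO+1).any() or (j>HI-1).any(): return False
    if j[4]>-12: return False
    b,f=tool(j,.09 if m else W); T=np.r_[b,f]
    if T[:,2].min()<.006: return False
    if obst(T,S0)<.012 or standc(T)<.01: return False
    L=armpts(j)
    if min(obst(L,S0),L[:,2].min())<.065: return False
    U=seg(sh,fk(j)[2][0]); D=np.linalg.norm(T[:,None]-U[None],axis=2).min()
    if D<.11 or (np.hypot(T[:,0],T[:,1])[T[:,2]<.35]<.12).any() : return False
    F=seg(fk(j)[2][0],fk(j)[2][1])[:9]; 
    return np.linalg.norm(b[:,None]-F[None],axis=2).min()>.055
def edge(a,b):
    n=max(2,int(np.abs(b-a).max()/3)+1); return all(ok(a+(b-a)*t) for t in np.linspace(0,1,n))
print('ok',ok(J0),ok(Jg))
if not ok(Jg):
    b,f=tool(Jg,W);T=np.r_[b,f];L=armpts(Jg);U=seg(sh,fk(Jg)[2][0]);print(T[:,2].min(),obst(T,S0),standc(T),obst(L,S0),L[:,2].min(),np.linalg.norm(T[:,None]-U[None],axis=2).min(),np.hypot(T[:,0],T[:,1]).min(),np.linalg.norm(b[:,None]-seg(*fk(Jg)[2][:2])[None][:,:9],axis=2).min())
rng=np.random.default_rng(3); A=[[J0],[-1]]; B=[[Jg],[-1]]; lo=np.array([-70,-40,-60,-180,-110,-150]);hi=np.array([60,60,60,90,-13,60]); done=None
import time; t0=time.time()
def path(T,i):
    o=[]
    while i>=0: o.append(T[0][i]); i=T[1][i]
    return o
if ok(J0) and ok(Jg):
  sw=False
  while time.time()-t0<300 and done is None:
    q=rng.uniform(lo,hi); i=np.linalg.norm(np.array(A[0])-q,axis=1).argmin(); a=A[0][i]; n=a+(q-a)*min(1,25/np.linalg.norm(q-a))
    if edge(a,n):
        A[0].append(n);A[1].append(i); k=np.linalg.norm(np.array(B[0])-n,axis=1).argmin(); c=B[0][k]
        while True:
            d=np.linalg.norm(n-c); m=c+(n-c)*min(1,20/max(d,1e-9))
            if not edge(c,m): break
            B[0].append(m);B[1].append(k);k=len(B[0])-1;c=m
            if d<=20:
                p1,p2=path(A,len(A[0])-1),path(B,k); done=p1[::-1]+p2 if not sw else p2[::-1]+p1; break
    A,B=B,A; sw=not sw
  print(time.time()-t0,len(A[0]),len(B[0]),done is not None)
  if done:
    t1=time.time()
    while time.time()-t1<120: # shortcut
        i,k=sorted(rng.integers(0,len(done),2))
        if k-i<2:
            m=rng.integers(0,len(done)-1); done.insert(m+1,(done[m]+done[m+1])/2) if len(done)<30 else 0; continue
        if edge(done[i],done[k]): done=done[:i+1]+done[k:]
    pickle.dump((done,Jg),open('path.pkl','wb'))
    for q in done: x,R,_=fk(q); print(q.round(1),x.round(3),(R*OFF).as_matrix()[:,0].round(2))
E
timeout 570 python3 rrt.py
```

```text
goal [ -34.3   17.8  -49.6 -117.7  -29.1  -29.4] 1.8377895920505483e-10 [ 0.40972411 -0.0397176   0.048     ]
ok True True
2.121114492416382 11 20 True
[ 16.  -19.6 -53.7  48.7 -16.9 -59. ] [ 0.454 -0.045  0.356] [ 0.72 -0.02 -0.7 ]
[-11.8  -1.4 -37.1   1.  -46.5 -57.4] [ 0.328 -0.235  0.196] [ 0.13 -0.04 -0.99]
[-11.8  -1.4 -37.1   0.9 -46.5 -57.4] [ 0.328 -0.235  0.196] [ 0.13 -0.04 -0.99]
[-11.8  -1.4 -37.1   0.9 -46.5 -57.4] [ 0.328 -0.235  0.196] [ 0.13 -0.04 -0.99]
[-11.8  -1.4 -37.1   0.9 -46.5 -57.4] [ 0.328 -0.235  0.196] [ 0.13 -0.04 -0.99]
[-11.8  -1.4 -37.1   0.9 -46.5 -57.4] [ 0.328 -0.235  0.196] [ 0.13 -0.04 -0.99]
[-11.8  -1.4 -37.1   0.9 -46.5 -57.4] [ 0.328 -0.235  0.196] [ 0.13 -0.04 -0.99]
[-11.8  -1.4 -37.1   0.9 -46.6 -57.4] [ 0.328 -0.235  0.196] [ 0.13 -0.04 -0.99]
[-11.8  -1.4 -37.1   0.9 -46.6 -57.4] [ 0.327 -0.235  0.196] [ 0.13 -0.04 -0.99]
[-11.8  -1.4 -37.1   0.9 -46.6 -57.4] [ 0.327 -0.235  0.196] [ 0.13 -0.04 -0.99]
[-11.9  -1.3 -37.1   0.7 -46.6 -57.4] [ 0.327 -0.235  0.195] [ 0.13 -0.04 -0.99]
[-11.9  -1.3 -37.1   0.6 -46.7 -57.4] [ 0.327 -0.235  0.1
[... 706 characters left out ...]
.2] [ 0.322 -0.232  0.189] [ 0.12 -0.02 -0.99]
[-12.5  -0.8 -36.9  -0.8 -47.2 -57.2] [ 0.322 -0.232  0.189] [ 0.12 -0.01 -0.99]
[-12.6  -0.7 -36.9  -0.9 -47.2 -57.2] [ 0.322 -0.232  0.189] [ 0.12 -0.01 -0.99]
[-12.6  -0.7 -36.9  -0.9 -47.2 -57.2] [ 0.322 -0.232  0.189] [ 0.11 -0.01 -0.99]
[-12.8  -0.5 -36.9  -1.4 -47.4 -57.2] [ 0.32  -0.231  0.187] [ 0.11 -0.01 -0.99]
[-13.   -0.4 -36.8  -2.  -47.5 -57.1] [ 0.319 -0.23   0.185] [ 0.11  0.   -0.99]
[-13.4   0.  -36.7  -3.  -47.9 -57. ] [ 0.316 -0.228  0.181] [ 0.1   0.02 -0.99]
[-17.7   4.3 -40.7 -29.6 -44.5 -50.9] [ 0.279 -0.131  0.101] [ 0.18  0.31 -0.94]
[ -34.3   17.8  -49.6 -117.7  -29.1  -29.4] [ 0.41  -0.04   0.048] [ 0.69  0.05 -0.72]
```

```bash
python3 - <<'E'
s=open('rrt.py').read()
s=s.replace('<.012 or standc','<MG or standc').replace("J0=r.sense","import sys;MG=float(sys.argv[2])\nJ0=r.sense").replace('default_rng(3)','default_rng(int(sys.argv[1]))').replace('<300 and','<60 and')
i=s.index('    t1=time.time()'); s=s[:i]+'''    for _ in range(150):
        i,k=sorted(rng.integers(0,len(done),2))
        if k-i>=2 and edge(done[i],done[k]): done=done[:i+1]+done[k:]
        elif len(done)<8: m=rng.integers(0,len(done)-1); done.insert(m+1,done[m]+(done[m+1]-done[m])*rng.uniform(.2,.8))
    i=0
    while i<len(done)-2:
        if edge(done[i],done[i+2]): del done[i+1]
        else: i+=1
    pickle.dump((done,Jg),open(f'path{sys.argv[1]}.pkl','wb'))
    print('COST',sys.argv[1],round(sum(np.abs(a-b).max() for a,b in zip(done,done[1:]))))
    for q in done: x,R,_=fk(q); print(q.round(1),x.round(3),(R*OFF).as_matrix()[:,0].round(2))
'''
open('rrt2.py','w').write(s)
E
for m in 0.03; do seq 1 12 | xargs -P4 -I{} sh -c "timeout 150 python3 rrt2.py {} $m > rr{}.txt 2>&1"; done; grep -h COST rr*.txt | sort -k3 -n; f=$(grep -H COST rr*.txt | sort -t' ' -k3 -n | head -2 | cut -d: -f1); cat $f; tail -2 rr1.txt
```

```text
ok True False
0.011756146786397338 0.024422947427140074 0.1531252534095271 0.09728147924234577 0.25478904407547903 0.15375735405883473 0.17575640994159142 0.1463166185812869
```

```bash
seq 1 16 | xargs -P4 -I{} sh -c "timeout 130 python3 rrt2.py {} 0.022 > rr{}.txt 2>&1"; grep -h COST rr*.txt | sort -k3 -n; f=$(grep -H COST rr*.txt | sort -t' ' -k3 -n | head -3 | cut -d: -f1); cat $f
```

```text
COST 1 166
COST 10 166
COST 12 166
COST 2 166
COST 3 166
COST 6 166
COST 9 166
COST 11 167
COST 5 172
COST 8 174
COST 14 177
COST 4 184
COST 7 187
COST 16 189
COST 13 190
COST 15 221
goal [ -34.3   17.8  -49.6 -117.7  -29.1  -29.4] 1.8377895920505483e-10 [ 0.40972411 -0.0397176   0.048     ]
ok True True
1.0167722702026367 13 6 True
COST 1 166
[ 16.  -19.6 -53.7  48.7 -16.9 -59. ] [ 0.454 -0.045  0.356] [ 0.72 -0.02 -0.7 ]
[  4.9  -7.5 -30.9 -42.5 -43.6 -44.8] [0.401 0.051 0.237] [ 0.42  0.5  -0.75]
[-10.5   5.9 -42.  -71.2 -40.  -38.9] [0.349 0.061 0.105] [ 0.46  0.53 -0.71]
[ -34.3   17.8  -49.6 -117.7  -29.1  -29.4] [ 0.41  -0.04   0.048] [ 0.69  0.05 -0.72]
goal [ -34.3   17.8  -49.6 -117.7  -29.1  -29.4] 1.8377895920505483e-10 [ 0.40972411 -0.0397176   0.048     ]
ok True True
1.152564525604248 9 13 True
COST 10 166
[ 16.  -19.6 -53.7  48.7 -16.9 -59. ] [ 0.454 -0.045  0.356] [ 0.72 -0.02 -0.7 ]
[ 10.9  -9.5 -33.7 -25.3 -39.4 -65.9] [0.404 0.01  0.241] [ 0.41  0.36 -0.84]
[  3.   -4.2 -33.7 -51.5 -42.6 -65.8] [0.386 0.073 0.198] [ 0.41  0.55 -0.73]
[ -34.3   17.8  -49.6 -117.7  -29.1  -29.4] [ 0.41  -0.04   0.048] [ 0.69  0.05 -0.72]
goal [ -34.3   17.8  -49.6 -117.7  -29.1  -29.4] 1.8377895920505483e-10 [ 0.40972411 -0.0397176   0.048     ]
ok True True
0.6378188133239746 9 6 True
COST 12 166
[ 16.  -19.6 -53.7  48.7 -16.9 -59. ] [ 0.454 -0.045  0.356] [ 0.72 -0.02 -0.7 ]
[ -5.3 -13.3 -47.6  12.  -30.9 -39.4] [ 0.341 -0.22   0.242] [ 0.41 -0.15 -0.9 ]
[-27.4  10.4 -49.1 -86.7 -29.6 -31.7] [ 0.326 -0.02   0.052] [ 0.6   0.25 -0.76]
[ -34.3   17.8  -49.6 -117.7  -29.1  -29.4] [ 0.41  -0.04   0.048] [ 0.69  0.05 -0.72]
```

```bash
cat > gen.py <<'E'
import sys,json,pickle
from kin import *
from station import r
done,_=pickle.load(open('path1.pkl','rb')); s=float(sys.argv[1]); n=len(done)-1
def J(u): u=min(max(u,0),n); i=min(int(u),n-1); return done[i]+(done[i+1]-done[i])*(u-i)
pose=lambda u:(lambda f:(f[0],f[1]*OFF))(fk(J(u)))
st=r.sense(); x0=np.array(st['tcp_pos']); R0_=Ro.from_matrix(st['ee_rot']); print('dist to plan',np.round(x0-pose(s)[0],4),'deg',round(np.degrees((R0_.inv()*pose(s)[1]).magnitude()),2),'J-Jplan',np.round(st['joints']-J(s),1))
rows=[];x,R=pose(s)
for k in range(5):
    u=s
    while u<n:
        u=min(u+.005,n); y,Q=pose(u)
        if np.degrees((R.inv()*Q).magnitude())>6.2 or np.linalg.norm(y-x)>.033: break
    s=u;x,R=pose(s); t=R0_.inv().apply(x-x0)/.75; a=(R0_.inv()*R).as_rotvec()/np.pi
    rows.append(dict(fingers=.2,**{k:round(float(v),3) for k,v in zip(('tx','ty','tz','ax','ay','az'),(*t,*a))}))
print(json.dumps(rows)); print('next s',round(s,3),x.round(3))
E
python3 gen.py 0
```

```text
dist to plan [-0.  0.  0.] deg 0.0 J-Jplan [0. 0. 0. 0. 0. 0.]
[{"fingers": 0.2, "tx": 0.008, "ty": 0.011, "tz": -0.027, "ax": 0.034, "ay": 0.005, "az": 0.011}, {"fingers": 0.2, "tx": 0.016, "ty": 0.026, "tz": -0.048, "ax": 0.069, "ay": 0.009, "az": 0.024}, {"fingers": 0.2, "tx": 0.023, "ty": 0.044, "tz": -0.064, "ax": 0.103, "ay": 0.011, "az": 0.037}, {"fingers": 0.2, "tx": 0.029, "ty": 0.065, "tz": -0.073, "ax": 0.136, "ay": 0.012, "az": 0.051}, {"fingers": 0.2, "tx": 0.035, "ty": 0.086, "tz": -0.075, "ax": 0.169, "ay": 0.01, "az": 0.065}]
next s 0.375 [ 0.427 -0.102  0.291]
```

play_rows(
  commands=[
    {"fingers":0.2,"tx":0.008,"ty":0.011,"tz":-0.027,"ax":0.034,"ay":0.005,"az":0.011},
    {"fingers":0.2,"tx":0.016,"ty":0.026,"tz":-0.048,"ax":0.069,"ay":0.009,"az":0.024},
    {"fingers":0.2,"tx":0.023,"ty":0.044,"tz":-0.064,"ax":0.103,"ay":0.011,"az":0.037},
    {"fingers":0.2,"tx":0.029,"ty":0.065,"tz":-0.073,"ax":0.136,"ay":0.012,"az":0.051},
    {"fingers":0.2,"tx":0.035,"ty":0.086,"tz":-0.075,"ax":0.169,"ay":0.01,"az":0.065},
  ],
)

```text
time_s: 2.1
tcp_pos: [0.4284, -0.1033, 0.2928]
ee_rot: [[0.561, -0.707, 0.43], [0.001, 0.52, 0.854], [-0.828, -0.479, 0.292]]
wrist_force: [0.2, -0.6, 0.0]
gripper_width: 0.399
```

```bash
python3 gen.py .375
```

```text
dist to plan [ 0.0019 -0.0014  0.0014] deg 0.5 J-Jplan [-0.3  0.3  0.6 -0.4 -0.4  0.1]
[{"fingers": 0.2, "tx": 0.01, "ty": 0.023, "tz": -0.007, "ax": 0.029, "ay": -0.004, "az": 0.016}, {"fingers": 0.2, "tx": 0.019, "ty": 0.044, "tz": -0.007, "ax": 0.06, "ay": -0.008, "az": 0.033}, {"fingers": 0.2, "tx": 0.027, "ty": 0.067, "tz": -0.001, "ax": 0.091, "ay": -0.015, "az": 0.051}, {"fingers": 0.2, "tx": 0.034, "ty": 0.09, "tz": 0.012, "ax": 0.12, "ay": -0.023, "az": 0.069}, {"fingers": 0.2, "tx": 0.04, "ty": 0.112, "tz": 0.031, "ax": 0.149, "ay": -0.033, "az": 0.088}]
next s 0.75 [ 0.396 -0.04   0.235]
```

play_rows(
  commands=[
    {"fingers":0.2,"tx":0.01,"ty":0.023,"tz":-0.007,"ax":0.029,"ay":-0.004,"az":0.016},
    {"fingers":0.2,"tx":0.019,"ty":0.044,"tz":-0.007,"ax":0.06,"ay":-0.008,"az":0.033},
    {"fingers":0.2,"tx":0.027,"ty":0.067,"tz":-0.001,"ax":0.091,"ay":-0.015,"az":0.051},
    {"fingers":0.2,"tx":0.034,"ty":0.09,"tz":0.012,"ax":0.12,"ay":-0.023,"az":0.069},
    {"fingers":0.2,"tx":0.04,"ty":0.112,"tz":0.031,"ax":0.149,"ay":-0.033,"az":0.088},
  ],
)

```text
time_s: 2.52
tcp_pos: [0.3959, -0.0389, 0.2343]
ee_rot: [[0.437, -0.582, 0.686], [0.264, 0.812, 0.521], [-0.86, -0.046, 0.509]]
wrist_force: [-1.0, -0.1, -0.6]
gripper_width: 0.397
```

```bash
python3 gen.py .75
```

```text
dist to plan [ 0.0002  0.0006 -0.0005] deg 0.07 J-Jplan [ 0.1  0.1 -0.  -0.   0.  -0. ]
[{"fingers": 0.2, "tx": 0.011, "ty": 0.027, "tz": 0.013, "ax": 0.027, "ay": -0.012, "az": 0.02}, {"fingers": 0.2, "tx": 0.022, "ty": 0.056, "tz": 0.032, "ax": 0.053, "ay": -0.025, "az": 0.042}, {"fingers": 0.2, "tx": 0.03, "ty": 0.084, "tz": 0.058, "ax": 0.077, "ay": -0.04, "az": 0.063}, {"fingers": 0.2, "tx": 0.05, "ty": 0.1, "tz": 0.05, "ax": 0.109, "ay": -0.043, "az": 0.077}, {"fingers": 0.2, "tx": 0.075, "ty": 0.11, "tz": 0.025, "ax": 0.143, "ay": -0.041, "az": 0.083}]
next s 1.275 [0.385 0.053 0.192]
```

play_rows(
  commands=[
    {"fingers":0.2,"tx":0.011,"ty":0.027,"tz":0.013,"ax":0.027,"ay":-0.012,"az":0.02},
    {"fingers":0.2,"tx":0.022,"ty":0.056,"tz":0.032,"ax":0.053,"ay":-0.025,"az":0.042},
    {"fingers":0.2,"tx":0.03,"ty":0.084,"tz":0.058,"ax":0.077,"ay":-0.04,"az":0.063},
    {"fingers":0.2,"tx":0.05,"ty":0.1,"tz":0.05,"ax":0.109,"ay":-0.043,"az":0.077},
    {"fingers":0.2,"tx":0.075,"ty":0.11,"tz":0.025,"ax":0.143,"ay":-0.041,"az":0.083},
  ],
)

```text
time_s: 2.93
tcp_pos: [0.3884, 0.0524, 0.1939]
ee_rot: [[0.42, -0.347, 0.839], [0.525, 0.847, 0.087], [-0.741, 0.404, 0.537]]
wrist_force: [-0.1, -0.2, -1.2]
gripper_width: 0.403
```

```bash
python3 gen.py 1.275
```

```text
dist to plan [ 0.003  -0.0003  0.0019] deg 0.5 J-Jplan [ 0.  -0.   0.2 -0.   0.2  0.2]
[{"fingers": 0.2, "tx": 0.019, "ty": -0.006, "tz": -0.03, "ax": 0.036, "ay": -0.0, "az": 0.004}, {"fingers": 0.2, "tx": 0.035, "ty": -0.011, "tz": -0.054, "ax": 0.071, "ay": -0.004, "az": 0.006}, {"fingers": 0.2, "tx": 0.05, "ty": -0.015, "tz": -0.075, "ax": 0.105, "ay": -0.008, "az": 0.007}, {"fingers": 0.2, "tx": 0.063, "ty": -0.018, "tz": -0.094, "ax": 0.14, "ay": -0.013, "az": 0.007}, {"fingers": 0.2, "tx": 0.074, "ty": -0.022, "tz": -0.107, "ax": 0.175, "ay": -0.021, "az": 0.005}]
next s 2.025 [0.35  0.06  0.103]
```

play_rows(
  commands=[
    {"fingers":0.2,"tx":0.019,"ty":-0.006,"tz":-0.03,"ax":0.036,"ay":0,"az":0.004},
    {"fingers":0.2,"tx":0.035,"ty":-0.011,"tz":-0.054,"ax":0.071,"ay":-0.004,"az":0.006},
    {"fingers":0.2,"tx":0.05,"ty":-0.015,"tz":-0.075,"ax":0.105,"ay":-0.008,"az":0.007},
    {"fingers":0.2,"tx":0.063,"ty":-0.018,"tz":-0.094,"ax":0.14,"ay":-0.013,"az":0.007},
    {"fingers":0.2,"tx":0.074,"ty":-0.022,"tz":-0.107,"ax":0.175,"ay":-0.021,"az":0.005},
  ],
)

```text
time_s: 3.35
tcp_pos: [0.3463, 0.0592, 0.0999]
ee_rot: [[0.471, 0.135, 0.872], [0.525, 0.751, -0.4], [-0.709, 0.646, 0.283]]
wrist_force: [0.2, -0.1, -0.3]
gripper_width: 0.399
```

```bash
python3 gen.py 2.025
```

```text
dist to plan [-0.004  -0.0011 -0.0032] deg 0.59 J-Jplan [-0.2  0.2 -0.4  0.1  0.1 -0. ]
[{"fingers": 0.2, "tx": 0.007, "ty": -0.002, "tz": 0.013, "ax": 0.028, "ay": -0.019, "az": 0.001}, {"fingers": 0.2, "tx": 0.014, "ty": -0.01, "tz": 0.022, "ax": 0.059, "ay": -0.036, "az": -0.001}, {"fingers": 0.2, "tx": 0.019, "ty": -0.019, "tz": 0.032, "ax": 0.09, "ay": -0.054, "az": -0.004}, {"fingers": 0.2, "tx": 0.022, "ty": -0.03, "tz": 0.044, "ax": 0.121, "ay": -0.072, "az": -0.007}, {"fingers": 0.2, "tx": 0.025, "ty": -0.044, "tz": 0.055, "ax": 0.152, "ay": -0.089, "az": -0.011}]
next s 2.525 [0.387 0.028 0.077]
```

play_rows(
  commands=[
    {"fingers":0.2,"tx":0.007,"ty":-0.002,"tz":0.013,"ax":0.028,"ay":-0.019,"az":0.001},
    {"fingers":0.2,"tx":0.014,"ty":-0.01,"tz":0.022,"ax":0.059,"ay":-0.036,"az":-0.001},
    {"fingers":0.2,"tx":0.019,"ty":-0.019,"tz":0.032,"ax":0.09,"ay":-0.054,"az":-0.004},
    {"fingers":0.2,"tx":0.022,"ty":-0.03,"tz":0.044,"ax":0.121,"ay":-0.072,"az":-0.007},
    {"fingers":0.2,"tx":0.025,"ty":-0.044,"tz":0.055,"ax":0.152,"ay":-0.089,"az":-0.011},
  ],
)

```text
time_s: 3.77
tcp_pos: [0.3879, 0.0272, 0.078]
ee_rot: [[0.666, 0.503, 0.551], [0.327, 0.468, -0.821], [-0.671, 0.727, 0.147]]
wrist_force: [0.3, 1.4, -0.6]
gripper_width: 0.4
```

```bash
python3 gen.py 2.525
```

```text
dist to plan [ 0.001  -0.0006  0.0007] deg 0.18 J-Jplan [-0.1 -0.   0.1 -0.  -0.1  0.1]
[{"fingers": 0.2, "tx": 0.006, "ty": -0.009, "tz": 0.014, "ax": 0.03, "ay": -0.017, "az": -0.006}, {"fingers": 0.2, "tx": 0.01, "ty": -0.018, "tz": 0.031, "ax": 0.059, "ay": -0.034, "az": -0.011}, {"fingers": 0.2, "tx": 0.014, "ty": -0.029, "tz": 0.048, "ax": 0.089, "ay": -0.052, "az": -0.017}, {"fingers": 0.2, "tx": 0.016, "ty": -0.042, "tz": 0.066, "ax": 0.119, "ay": -0.069, "az": -0.023}, {"fingers": 0.2, "tx": 0.017, "ty": -0.056, "tz": 0.083, "ax": 0.149, "ay": -0.086, "az": -0.03}]
next s 3.0 [ 0.41  -0.04   0.048]
```

play_rows(
  commands=[
    {"fingers":0.2,"tx":0.006,"ty":-0.009,"tz":0.014,"ax":0.03,"ay":-0.017,"az":-0.006},
    {"fingers":0.2,"tx":0.01,"ty":-0.018,"tz":0.031,"ax":0.059,"ay":-0.034,"az":-0.011},
    {"fingers":0.2,"tx":0.014,"ty":-0.029,"tz":0.048,"ax":0.089,"ay":-0.052,"az":-0.017},
    {"fingers":0.2,"tx":0.016,"ty":-0.042,"tz":0.066,"ax":0.119,"ay":-0.069,"az":-0.023},
    {"fingers":0.2,"tx":0.017,"ty":-0.056,"tz":0.083,"ax":0.149,"ay":-0.086,"az":-0.03},
  ],
)

```text
time_s: 4.18
tcp_pos: [0.4096, -0.0398, 0.0478]
ee_rot: [[0.692, 0.718, 0.07], [0.05, 0.049, -0.998], [-0.72, 0.694, -0.002]]
wrist_force: [-0.3, 0.4, 1.0]
gripper_width: 0.401
```

```bash
python3 gen.py 3; python3 - <<'E'
from station import r, viewer
import cv2,pickle,numpy as np
s=r.sense(); w=viewer.capture('wrist'); a=viewer.capture('scene'); b=viewer.capture('side'); pickle.dump((s,w,a,b),open('w1.pkl','wb'))
im=np.vstack([np.hstack([a['image'][60:310,200:520],b['image'][80:330,180:500]]),w['image'][:350]])
cv2.imwrite('pics/m1.png',im[:,:,::-1])
E
```

```text
dist to plan [-0.0001 -0.     -0.0002] deg 0.12 J-Jplan [ 0.1 -0.   0.1  0.3  0.1 -0.4]
[{"fingers": 0.2, "tx": -0.0, "ty": 0.0, "tz": -0.0, "ax": -0.0, "ay": -0.0, "az": 0.0}, {"fingers": 0.2, "tx": -0.0, "ty": 0.0, "tz": -0.0, "ax": -0.0, "ay": -0.0, "az": 0.0}, {"fingers": 0.2, "tx": -0.0, "ty": 0.0, "tz": -0.0, "ax": -0.0, "ay": -0.0, "az": 0.0}, {"fingers": 0.2, "tx": -0.0, "ty": 0.0, "tz": -0.0, "ax": -0.0, "ay": -0.0, "az": 0.0}, {"fingers": 0.2, "tx": -0.0, "ty": 0.0, "tz": -0.0, "ax": -0.0, "ay": -0.0, "az": 0.0}]
next s 3.0 [ 0.41  -0.04   0.048]
```

View pics/m1.png

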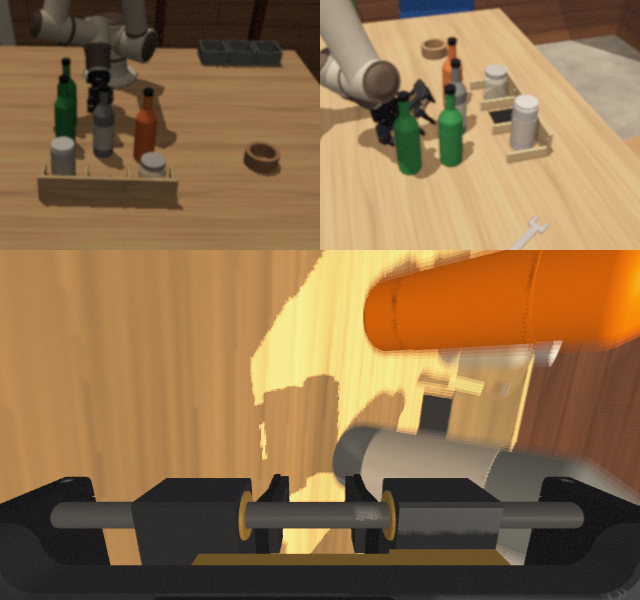

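The picture shows the gripper low behind the grey bottle with nothing disturbed. Next I plan the push with the arm kept clear of the green bottles.

```bash
cat > push.py <<'E'
from coll import *
import sys,json
from station import r
W=.04; ZT=.043
def plan(d,yaw=4.,lat=0.):  # d = contact bottle x-travel (m) relative to start, along S0->S1
    u=(S1-S0)/np.linalg.norm(S1-S0); p=47-3*np.clip((d-.10)/.07,0,1)
    Q=E('z',yaw)*rot(p,0,1); c,s=np.cos(np.radians(p)),np.sin(np.radians(p))
    off=.019*c+(W/2+.015)*s+.031
    return np.r_[S0+u*d-off*np.array([np.cos(np.radians(yaw)),np.sin(np.radians(yaw))])+lat*np.array([-u[1],u[0]]),ZT],Q,S0+u*d
if __name__=='__main__':
    seed=r.sense()['joints']
    for d in (-.02,0,.02,.04,.06,.08,.1,.12,.14,.16,.18):
        P,Q,B=plan(d); j,e=ik(P,Q,seed); seed=j; b,f=tool(j,W); L=armpts(j)
        print(d,P.round(3),round(e,5),j.round(1),'arm',round(obst(L,B),3),'tool',round(obst(np.r_[b,f],None),3),'body-bottle',round(bot(b,B),4),'minz',b[:,2].min().round(4),f[:,2].min().round(4))
E
cat > pgen.py <<'E'
from push import *
ds=eval(sys.argv[1]); lat=float(sys.argv[2]) if len(sys.argv)>2 else 0; fg=.08
st=r.sense(); x0=np.array(st['tcp_pos']); R0_=Ro.from_matrix(st['ee_rot']); rows=[]
for d in ds:
    x,R,_=plan(d,4.,lat); t=R0_.inv().apply(x-x0)/.75; a=(R0_.inv()*R).as_rotvec()/np.pi
    rows.append(dict(fingers=fg,**{k:round(float(v),4) for k,v in zip(('tx','ty','tz','ax','ay','az'),(*t,*a))}))
print(json.dumps(rows))
E
python3 push.py; python3 pgen.py "[-.024,-.018,-.012,-.008,-.004]"
```

```text
-0.02 [ 0.412 -0.04   0.043] 0.0 [ -33.3   18.3  -48.9 -117.7  -27.8  -30.1] arm 0.09 tool 0.03 body-bottle 0.0047 minz 0.0155 0.0052
0 [ 0.432 -0.038  0.043] 0.0 [ -30.4   18.8  -46.5 -118.   -25.9  -32.8] arm 0.077 tool 0.025 body-bottle 0.0047 minz 0.0155 0.0052
0.02 [ 0.452 -0.037  0.043] 0.0 [ -27.7   19.4  -44.  -117.9  -23.9  -35.6] arm 0.067 tool 0.024 body-bottle 0.0047 minz 0.0155 0.0052
0.04 [ 0.472 -0.035  0.043] 0.0 [ -25.2   20.   -41.3 -117.2  -22.   -38.8] arm 0.062 tool 0.025 body-bottle 0.0047 minz 0.0155 0.0052
0.06 [ 0.492 -0.034  0.043] 0.0 [ -22.7   20.7  -38.6 -116.   -19.9  -42.4] arm 0.062 tool 0.025 body-bottle 0.0047 minz 0.0155 0.0052
0.08 [ 0.512 -0.033  0.043] 0.0 [ -20.1   21.4  -35.7 -114.1  -17.8  -46.7] arm 0.066 tool 0.025 body-bottle 0.0047 minz 0.0155 0.0052
0.1 [ 0.532 -0.031  0.043] 0.0 [ -17.5   22.2  -32.7 -111.3  -15.6  -51.9] arm 0.075 tool 0.028 body-bottle 0.0047 minz 0.0155 0.0052
0.12 [ 0.552 -0.03   0.043] 0.0 [ -17.1   23.4  -31.  -112.9  -15.7  -50.7] arm 0.077 tool 0.035 body-bottle 0.006 minz 0.014 0.005
0.14 [ 0.572 -0.029  0.043] 
[... 200 characters left out ...]
35 body-bottle 0.0087 minz 0.0109 0.0047
0.18 [ 0.612 -0.026  0.043] 0.0 [ -14.9   26.9  -24.8 -114.1  -14.8  -51.8] arm 0.071 tool 0.035 body-bottle 0.0094 minz 0.0101 0.0046
[{"fingers": 0.08, "tx": 0.0036, "ty": -0.0056, "tz": 0.0008, "ax": 0.0012, "ay": -0.0015, "az": -0.0055}, {"fingers": 0.08, "tx": 0.0092, "ty": 0.0002, "tz": 0.0009, "ax": 0.0012, "ay": -0.0015, "az": -0.0055}, {"fingers": 0.08, "tx": 0.0148, "ty": 0.0059, "tz": 0.0009, "ax": 0.0012, "ay": -0.0015, "az": -0.0055}, {"fingers": 0.08, "tx": 0.0185, "ty": 0.0098, "tz": 0.001, "ax": 0.0012, "ay": -0.0015, "az": -0.0055}, {"fingers": 0.08, "tx": 0.0222, "ty": 0.0136, "tz": 0.001, "ax": 0.0012, "ay": -0.0015, "az": -0.0055}]
```

play_rows(
  commands=[
    {"fingers":0.08,"tx":0.0036,"ty":-0.0056,"tz":0.0008,"ax":0.0012,"ay":-0.0015,"az":-0.0055},
    {"fingers":0.08,"tx":0.0092,"ty":0.0002,"tz":0.0009,"ax":0.0012,"ay":-0.0015,"az":-0.0055},
    {"fingers":0.08,"tx":0.0148,"ty":0.0059,"tz":0.0009,"ax":0.0012,"ay":-0.0015,"az":-0.0055},
    {"fingers":0.08,"tx":0.0185,"ty":0.0098,"tz":0.001,"ax":0.0012,"ay":-0.0015,"az":-0.0055},
    {"fingers":0.08,"tx":0.0222,"ty":0.0136,"tz":0.001,"ax":0.0012,"ay":-0.0015,"az":-0.0055},
  ],
)

```text
time_s: 4.75
tcp_pos: [0.4291, -0.0375, 0.0435]
ee_rot: [[0.681, 0.729, 0.071], [0.048, 0.052, -0.997], [-0.731, 0.683, 0.0]]
wrist_force: [0.3, -0.4, 0.1]
gripper_width: 0.459
```

```bash
python3 pgen.py "[-.001,.002,.006,.01,.014]"
```

```text
[{"fingers": 0.08, "tx": 0.0022, "ty": 0.0015, "tz": 0.0011, "ax": 0.0003, "ay": -0.0001, "az": -0.0003}, {"fingers": 0.08, "tx": 0.0049, "ty": 0.0044, "tz": 0.0011, "ax": 0.0003, "ay": -0.0001, "az": -0.0003}, {"fingers": 0.08, "tx": 0.0086, "ty": 0.0083, "tz": 0.0011, "ax": 0.0003, "ay": -0.0001, "az": -0.0003}, {"fingers": 0.08, "tx": 0.0122, "ty": 0.0122, "tz": 0.0011, "ax": 0.0003, "ay": -0.0001, "az": -0.0003}, {"fingers": 0.08, "tx": 0.0159, "ty": 0.0161, "tz": 0.0012, "ax": 0.0003, "ay": -0.0001, "az": -0.0003}]
```

play_rows(
  commands=[
    {"fingers":0.08,"tx":0.0022,"ty":0.0015,"tz":0.0011,"ax":0,"ay":0,"az":0},
    {"fingers":0.08,"tx":0.0049,"ty":0.0044,"tz":0.0011,"ax":0,"ay":0,"az":0},
    {"fingers":0.08,"tx":0.0086,"ty":0.0083,"tz":0.0011,"ax":0,"ay":0,"az":0},
    {"fingers":0.08,"tx":0.0122,"ty":0.0122,"tz":0.0011,"ax":0,"ay":0,"az":0},
    {"fingers":0.08,"tx":0.0159,"ty":0.0161,"tz":0.0012,"ax":0,"ay":0,"az":0},
  ],
)

```text
time_s: 5.17
tcp_pos: [0.4446, -0.0373, 0.0423]
ee_rot: [[0.679, 0.731, 0.069], [0.048, 0.05, -0.998], [-0.732, 0.681, -0.001]]
wrist_force: [-2.7, -0.5, 2.2]
gripper_width: 0.457
```

```bash
cat > look.py <<'E'
from station import r, viewer
import cv2,pickle,numpy as np,sys
s=r.sense(); w=viewer.capture('wrist'); a=viewer.capture('scene'); b=viewer.capture('side'); pickle.dump((s,w,a,b),open(sys.argv[1]+'.pkl','wb'))
z=lambda i,k:cv2.resize(i,None,fx=k,fy=k,interpolation=cv2.INTER_CUBIC)
A=z(a['image'][80:260,220:400],2.2)[:,:396]; B=z(b['image'][80:260,230:410],2.2)[:,:396]
cv2.imwrite(f'pics/{sys.argv[1]}.png',np.vstack([np.hstack([A,B]),cv2.resize(w['image'][100:260,200:640],(792,192+0))])[:,:,::-1])
E
python3 look.py m2
```

```text
(no output)
```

View pics/m2.png

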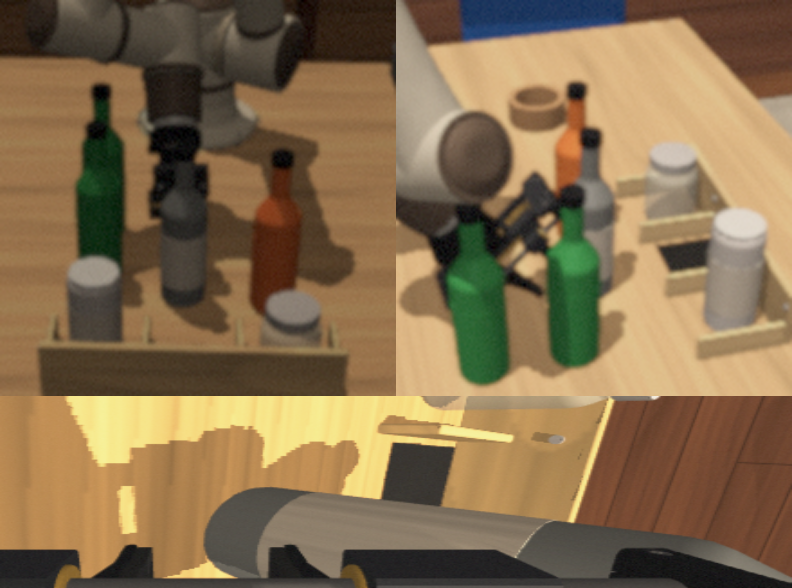

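```bash
python3 - <<'E'
from push import *
s,w,a_,b_=pickle.load(open('m2.pkl','rb'))
j=s['joints']; W_,w2,w3=fk(j)[2]; u=(w2-w3)/np.linalg.norm(w2-w3)
cr=lambda q:((q-np.array([230,80]))*2.2+[396,0]).round()
print('w2',w2.round(3),cr(h.proj(b_,w2)),'ext.05',cr(h.proj(b_,w2+.05*u)),'ext.08',cr(h.proj(b_,w2+.08*u)), 'px per 40mm',cr(h.proj(b_,w2+.06*u+[0,0,.04]))-cr(h.proj(b_,w2+.06*u)))
seed=j
for dp in (0,1,2):
  seed=j
  for d in (.014,.03,.045,.06,.075,.09,.11,.14,.175):
    P,Q,B=plan(d); Q=Q*E('z',-dp*0)
    c=47-3*np.clip((d-.10)/.07,0,1)+dp*np.clip((.12-d)/.04,0,1); Q=E('z',4)*rot(c,0,1)
    jj,e=ik(P,Q,seed); seed=jj; wa,wb,wc=fk(jj)[2]; u=(wb-wc)/.1598
    print(dp,d,round(e,4),'ext seg',[round(shp(seg(wb+.06*u,wc),q),3) for q in BT],'fore',[round(shp(seg(wa,wb),q),3) for q in BT],wb.round(3),jj[4].round(1))
E
```

```text
w2 [ 0.325 -0.178  0.314] [442. 157.] ext.05 [472. 157.] ext.08 [492. 157.] px per 40mm [ -3. -40.]
0 0.014 0.0 ext seg [np.float64(0.295), np.float64(0.144), np.float64(0.069)] fore [np.float64(0.33), np.float64(0.144), np.float64(0.084)] [ 0.326 -0.177  0.315] -24.5
0 0.03 0.0 ext seg [np.float64(0.281), np.float64(0.13), np.float64(0.064)] fore [np.float64(0.315), np.float64(0.13), np.float64(0.085)] [ 0.346 -0.172  0.319] -23.0
0 0.045 0.0 ext seg [np.float64(0.268), np.float64(0.118), np.float64(0.062)] fore [np.float64(0.302), np.float64(0.118), np.float64(0.089)] [ 0.364 -0.166  0.323] -21.4
0 0.06 0.0 ext seg [np.float64(0.254), np.float64(0.108), np.float64(0.062)] fore [np.float64(0.289), np.float64(0.109), np.float64(0.095)] [ 0.383 -0.16   0.327] -19.9
0 0.075 0.0 ext seg [np.float64(0.24), np.float64(0.101), np.float64(0.065)] fore [np.float64(0.275), np.float64(0.104), np.float64(0.104)] [ 0.402 -0.153  0.331] -18.3
0 0.09 0.0 ext seg [np.float64(0.227), np.float64(0.095), np.float64(0.07)] fore [np.float64(0.262), np.float64(0.103), np.float64(0.116)] [ 0.422 -0.144  0
[... 2847 characters left out ...]
 0.431 -0.113  0.353] -12.4
2 0.09 0.0 ext seg [np.float64(0.215), np.float64(0.107), np.float64(0.084)] fore [np.float64(0.235), np.float64(0.12), np.float64(0.145)] [ 0.443 -0.111  0.352] -12.2
2 0.11 0.0 ext seg [np.float64(0.209), np.float64(0.092), np.float64(0.08)] fore [np.float64(0.242), np.float64(0.109), np.float64(0.139)] [ 0.449 -0.128  0.343] -14.2
2 0.14 0.0 ext seg [np.float64(0.191), np.float64(0.076), np.float64(0.083)] fore [np.float64(0.244), np.float64(0.098), np.float64(0.141)] [ 0.464 -0.14   0.333] -15.9
2 0.175 0.0 ext seg [np.float64(0.167), np.float64(0.069), np.float64(0.1)] fore [np.float64(0.235), np.float64(0.099), np.float64(0.162)] [ 0.493 -0.137  0.331] -15.4
```

The bottle slides upright at about 3 N, and the elbow (about 40 mm radius) clears the green cap. I continue the push.

```bash
sed -i 's/ZT=.043/ZT=.0435/' push.py; python3 pgen.py "[.019,.024,.029,.034,.039]"
```

```text
[{"fingers": 0.08, "tx": 0.0044, "ty": 0.0067, "tz": -0.0004, "ax": -0.0002, "ay": 0.0, "az": 0.0002}, {"fingers": 0.08, "tx": 0.0089, "ty": 0.0116, "tz": -0.0004, "ax": -0.0002, "ay": 0.0, "az": 0.0002}, {"fingers": 0.08, "tx": 0.0135, "ty": 0.0165, "tz": -0.0004, "ax": -0.0002, "ay": 0.0, "az": 0.0002}, {"fingers": 0.08, "tx": 0.018, "ty": 0.0213, "tz": -0.0004, "ax": -0.0002, "ay": 0.0, "az": 0.0002}, {"fingers": 0.08, "tx": 0.0226, "ty": 0.0262, "tz": -0.0003, "ax": -0.0002, "ay": 0.0, "az": 0.0002}]
```

play_rows(
  commands=[
    {"fingers":0.08,"tx":0.0044,"ty":0.0067,"tz":-0.0004,"ax":0,"ay":0,"az":0},
    {"fingers":0.08,"tx":0.0089,"ty":0.0116,"tz":-0.0004,"ax":0,"ay":0,"az":0},
    {"fingers":0.08,"tx":0.0135,"ty":0.0165,"tz":-0.0004,"ax":0,"ay":0,"az":0},
    {"fingers":0.08,"tx":0.018,"ty":0.0213,"tz":-0.0004,"ax":0,"ay":0,"az":0},
    {"fingers":0.08,"tx":0.0226,"ty":0.0262,"tz":-0.0003,"ax":0,"ay":0,"az":0},
  ],
)

```text
time_s: 5.73
tcp_pos: [0.4713, -0.0356, 0.0435]
ee_rot: [[0.68, 0.73, 0.069], [0.047, 0.05, -0.998], [-0.732, 0.682, -0.0]]
wrist_force: [-3.2, -0.3, 1.3]
gripper_width: 0.464
```

```bash
cat > meas.py <<'E'
# bottle pose: fit base centre (x,y) to silhouettes' vertical mid-axis in scene, + cap tri
from station import viewer,spotter,r
from h import *
import numpy as np,sys
np.set_printoptions(precision=4,suppress=True)
x=np.array([float(sys.argv[1]),float(sys.argv[2])])
a=viewer.capture('scene'); b=viewer.capture('side'); st=r.sense()
for n,p in(('scene',a),('side',b)):
    e=proj(p,[*x,.1]); S=spotter.silhouettes('bottle',p)
    S=[q for q in S if q['region'].any()]
    q=min(S,key=lambda q:np.linalg.norm(np.array(q['uv'])-e)); v,u=np.nonzero(q['region'])
    rgb=p['image'][q['region']].mean(0)
    bot=v.max(); top=v.min(); sel=(v>top+.55*(bot-top))
    # body mid line by rows
    rows=[(u[v==k].min(),u[v==k].max(),k) for k in range(int(top+.6*(bot-top)),bot-4)]
    R=np.array(rows,float); print(n,'score',round(q['score'],2),'rgb',rgb.round(),'top',top,'bot',bot,'cap u',u[v<=top+4].mean().round(1),'mid u/v/w',R.mean(0).round(1),((R[:,0]+R[:,1])/2).mean().round(1),
     'expected: base mid',proj(p,[*x,0]).round(1),'cap',proj(p,[*x,.235]).round(1))
    X=plane(p,((R[-1,0]+R[-1,1])/2,bot+.5),0); C=-np.array(p['R']).T@p['t']; hh=(X-C)[:2]; hh/=np.linalg.norm(hh); print('   base centre',X[:2]+.031*hh)
    if n=='scene': capA=(u[v<=top+4].mean(),top+3)
    else: capB=(u[v<=top+4].mean(),top+3)
print('cap',tri((a,b),(capA,capB)))
E
python3 meas.py .5405 -.0306; python3 pgen.py "[.044,.049,.054,.059,.064]"
```

```text
scene score 0.74 rgb [54. 49. 42.] top 149 bot 224 cap u 304.4 mid u/v/w [293.1 313.3 206.5] 303.2 expected: base mid [302.8 219.4] cap [304.4 150.7]
   base centre [ 0.5339 -0.0296]
side score 0.87 rgb [121. 111.  98.] top 136 bot 214 cap u 330.3 mid u/v/w [320.9 337.1 195.5] 329.0 expected: base mid [327.5 207.9] cap [329.  137.8]
   base centre [ 0.5456 -0.0312]
cap [ 0.5435 -0.031   0.2319]
[{"fingers": 0.08, "tx": 0.0044, "ty": 0.0047, "tz": -0.0002, "ax": -0.0002, "ay": 0.0001, "az": 0.0001}, {"fingers": 0.08, "tx": 0.0089, "ty": 0.0096, "tz": -0.0002, "ax": -0.0002, "ay": 0.0001, "az": 0.0001}, {"fingers": 0.08, "tx": 0.0135, "ty": 0.0145, "tz": -0.0002, "ax": -0.0002, "ay": 0.0001, "az": 0.0001}, {"fingers": 0.08, "tx": 0.018, "ty": 0.0193, "tz": -0.0002, "ax": -0.0002, "ay": 0.0001, "az": 0.0001}, {"fingers": 0.08, "tx": 0.0226, "ty": 0.0242, "tz": -0.0002, "ax": -0.0002, "ay": 0.0001, "az": 0.0001}]
```

play_rows(
  commands=[
    {"fingers":0.08,"tx":0.0044,"ty":0.0047,"tz":-0.0002,"ax":0,"ay":0,"az":0},
    {"fingers":0.08,"tx":0.0089,"ty":0.0096,"tz":-0.0002,"ax":0,"ay":0,"az":0},
    {"fingers":0.08,"tx":0.0135,"ty":0.0145,"tz":-0.0002,"ax":0,"ay":0,"az":0},
    {"fingers":0.08,"tx":0.018,"ty":0.0193,"tz":-0.0002,"ax":0,"ay":0,"az":0},
    {"fingers":0.08,"tx":0.0226,"ty":0.0242,"tz":-0.0002,"ax":0,"ay":0,"az":0},
  ],
)

```text
time_s: 6.35
tcp_pos: [0.4964, -0.0337, 0.0436]
ee_rot: [[0.68, 0.73, 0.069], [0.047, 0.05, -0.998], [-0.731, 0.682, -0.0]]
wrist_force: [-1.8, -0.7, 0.5]
gripper_width: 0.459
```

```bash
python3 pgen.py "[.069,.074,.079,.084,.089]"
```

```text
[{"fingers": 0.08, "tx": 0.0043, "ty": 0.0043, "tz": -0.0, "ax": -0.0003, "ay": 0.0001, "az": -0.0}, {"fingers": 0.08, "tx": 0.0088, "ty": 0.0092, "tz": -0.0, "ax": -0.0003, "ay": 0.0001, "az": -0.0}, {"fingers": 0.08, "tx": 0.0134, "ty": 0.0141, "tz": -0.0, "ax": -0.0003, "ay": 0.0001, "az": -0.0}, {"fingers": 0.08, "tx": 0.0179, "ty": 0.019, "tz": -0.0, "ax": -0.0003, "ay": 0.0001, "az": -0.0}, {"fingers": 0.08, "tx": 0.0225, "ty": 0.0238, "tz": -0.0, "ax": -0.0003, "ay": 0.0001, "az": -0.0}]
```

play_rows(
  commands=[
    {"fingers":0.08,"tx":0.0043,"ty":0.0043,"tz":0,"ax":0,"ay":0,"az":0},
    {"fingers":0.08,"tx":0.0088,"ty":0.0092,"tz":0,"ax":0,"ay":0,"az":0},
    {"fingers":0.08,"tx":0.0134,"ty":0.0141,"tz":0,"ax":0,"ay":0,"az":0},
    {"fingers":0.08,"tx":0.0179,"ty":0.019,"tz":0,"ax":0,"ay":0,"az":0},
    {"fingers":0.08,"tx":0.0225,"ty":0.0238,"tz":0,"ax":0,"ay":0,"az":0},
  ],
)

```text
time_s: 6.77
tcp_pos: [0.5208, -0.032, 0.0434]
ee_rot: [[0.68, 0.73, 0.069], [0.047, 0.05, -0.998], [-0.731, 0.682, -0.0]]
wrist_force: [-2.5, -0.4, -0.2]
gripper_width: 0.457
```

```bash
python3 meas.py .5903 -.0272; python3 pgen.py "[.094,.099,.104,.109,.114]"
```

```text
scene score 0.85 rgb [55. 50. 43.] top 159 bot 235 cap u 306.3 mid u/v/w [293.6 315.2 217. ] 304.4 expected: base mid [304.1 230. ] cap [305.9 160.3]
   base centre [ 0.5845 -0.0256]
side score 0.74 rgb [120. 110.  98.] top 133 bot 210 cap u 346.8 mid u/v/w [333.  353.3 192. ] 343.2 expected: base mid [343.1 204.4] cap [346.7 134.6]
   base centre [ 0.5903 -0.0249]
cap [ 0.5913 -0.0261  0.2303]
[{"fingers": 0.08, "tx": 0.0047, "ty": 0.0048, "tz": 0.0001, "ax": -0.0002, "ay": -0.0, "az": -0.0002}, {"fingers": 0.08, "tx": 0.0092, "ty": 0.0096, "tz": 0.0001, "ax": -0.0002, "ay": -0.0, "az": -0.0002}, {"fingers": 0.08, "tx": 0.0138, "ty": 0.0145, "tz": 0.0001, "ax": -0.0002, "ay": -0.0, "az": 0.0007}, {"fingers": 0.08, "tx": 0.0184, "ty": 0.0194, "tz": 0.0001, "ax": -0.0002, "ay": -0.0, "az": 0.0019}, {"fingers": 0.08, "tx": 0.023, "ty": 0.0244, "tz": 0.0002, "ax": -0.0002, "ay": -0.0, "az": 0.0031}]
```

play_rows(
  commands=[
    {"fingers":0.08,"tx":0.0047,"ty":0.0048,"tz":0,"ax":0,"ay":0,"az":0},
    {"fingers":0.08,"tx":0.0092,"ty":0.0096,"tz":0,"ax":0,"ay":0,"az":0},
    {"fingers":0.08,"tx":0.0138,"ty":0.0145,"tz":0,"ax":0,"ay":0,"az":0.0007},
    {"fingers":0.08,"tx":0.0184,"ty":0.0194,"tz":0,"ax":0,"ay":0,"az":0.0019},
    {"fingers":0.08,"tx":0.023,"ty":0.0244,"tz":0.0002,"ax":0,"ay":0,"az":0.0031},
  ],
)

```text
time_s: 7.38
tcp_pos: [0.5459, -0.0303, 0.0432]
ee_rot: [[0.688, 0.723, 0.069], [0.048, 0.05, -0.998], [-0.725, 0.689, -0.0]]
wrist_force: [-2.1, -0.1, 1.2]
gripper_width: 0.462
```

```bash
python3 pgen.py "[.119,.124,.129,.134,.139]"
```

```text
[{"fingers": 0.08, "tx": 0.0044, "ty": 0.0052, "tz": -0.0, "ax": -0.0002, "ay": 0.0, "az": 0.0014}, {"fingers": 0.08, "tx": 0.0091, "ty": 0.01, "tz": -0.0, "ax": -0.0002, "ay": 0.0, "az": 0.0026}, {"fingers": 0.08, "tx": 0.0137, "ty": 0.0149, "tz": -0.0, "ax": -0.0002, "ay": 0.0, "az": 0.0038}, {"fingers": 0.08, "tx": 0.0183, "ty": 0.0198, "tz": -0.0, "ax": -0.0002, "ay": 0.0, "az": 0.005}, {"fingers": 0.08, "tx": 0.023, "ty": 0.0247, "tz": 0.0, "ax": -0.0002, "ay": 0.0, "az": 0.0061}]
```

play_rows(
  commands=[
    {"fingers":0.08,"tx":0.0044,"ty":0.0052,"tz":0,"ax":0,"ay":0,"az":0.0014},
    {"fingers":0.08,"tx":0.0091,"ty":0.01,"tz":0,"ax":0,"ay":0,"az":0.0026},
    {"fingers":0.08,"tx":0.0137,"ty":0.0149,"tz":0,"ax":0,"ay":0,"az":0.0038},
    {"fingers":0.08,"tx":0.0183,"ty":0.0198,"tz":0,"ax":0,"ay":0,"az":0.005},
    {"fingers":0.08,"tx":0.023,"ty":0.0247,"tz":0,"ax":0,"ay":0,"az":0.0061},
  ],
)

```text
time_s: 7.8
tcp_pos: [0.5711, -0.0288, 0.0434]
ee_rot: [[0.701, 0.71, 0.069], [0.049, 0.049, -0.998], [-0.711, 0.703, -0.001]]
wrist_force: [-2.7, 0.0, 1.1]
gripper_width: 0.461
```

```bash
python3 meas.py .6402 -.0237; python3 pgen.py "[.143,.147,.151,.155,.159]"; python3 look.py m3
```

```text
scene score 0.79 rgb [55. 50. 43.] top 169 bot 236 cap u 307.3 mid u/v/w [295.1 316.8 220. ] 306.0 expected: base mid [305.6 241.1] cap [307.5 170.4]
   base centre [ 0.5889 -0.0227]
side score 0.97 rgb [122. 112.  99.] top 130 bot 204 cap u 364.8 mid u/v/w [349.2 369.  186.5] 359.1 expected: base mid [358.3 200.9] cap [364.  131.6]
   base centre [ 0.6439 -0.0109]
cap [ 0.6424 -0.0244  0.2312]
[{"fingers": 0.08, "tx": 0.004, "ty": 0.0042, "tz": -0.0003, "ax": -0.0003, "ay": 0.0001, "az": 0.0011}, {"fingers": 0.08, "tx": 0.0078, "ty": 0.0081, "tz": -0.0003, "ax": -0.0003, "ay": 0.0001, "az": 0.0021}, {"fingers": 0.08, "tx": 0.0116, "ty": 0.0119, "tz": -0.0003, "ax": -0.0003, "ay": 0.0001, "az": 0.003}, {"fingers": 0.08, "tx": 0.0153, "ty": 0.0157, "tz": -0.0003, "ax": -0.0003, "ay": 0.0001, "az": 0.004}, {"fingers": 0.08, "tx": 0.0191, "ty": 0.0195, "tz": -0.0003, "ax": -0.0003, "ay": 0.0001, "az": 0.0049}]
```

View pics/m3.png

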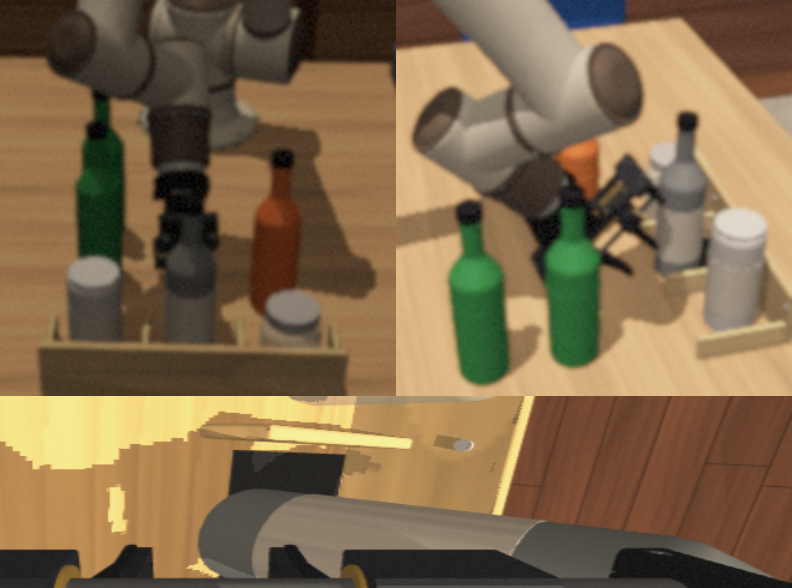

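The bottle stands upright and is entering the middle bay (side crop base about 678,268). All other things look unmoved. Now the final stretch, done more slowly.

play_rows(
  commands=[
    {"fingers":0.08,"tx":0.004,"ty":0.0042,"tz":-0.0003,"ax":0,"ay":0,"az":0.0011},
    {"fingers":0.08,"tx":0.0078,"ty":0.0081,"tz":-0.0003,"ax":0,"ay":0,"az":0.0021},
    {"fingers":0.08,"tx":0.0116,"ty":0.0119,"tz":-0.0003,"ax":0,"ay":0,"az":0.003},
    {"fingers":0.08,"tx":0.0153,"ty":0.0157,"tz":-0.0003,"ax":0,"ay":0,"az":0.004},
    {"fingers":0.08,"tx":0.0191,"ty":0.0195,"tz":-0.0003,"ax":0,"ay":0,"az":0.0049},
  ],
)

```text
time_s: 8.57
tcp_pos: [0.5915, -0.0271, 0.0437]
ee_rot: [[0.712, 0.699, 0.069], [0.05, 0.048, -0.998], [-0.7, 0.714, -0.0]]
wrist_force: [-2.0, -0.1, 1.5]
gripper_width: 0.458
```

```bash
python3 pgen.py "[.162,.165,.168,.171,.173]"
```

```text
[{"fingers": 0.08, "tx": 0.0028, "ty": 0.0024, "tz": 0.0001, "ax": -0.0003, "ay": 0.0001, "az": 0.0006}, {"fingers": 0.08, "tx": 0.0056, "ty": 0.0052, "tz": 0.0001, "ax": -0.0003, "ay": 0.0001, "az": 0.0013}, {"fingers": 0.08, "tx": 0.0085, "ty": 0.0081, "tz": 0.0001, "ax": -0.0003, "ay": 0.0001, "az": 0.002}, {"fingers": 0.08, "tx": 0.0114, "ty": 0.0109, "tz": 0.0001, "ax": -0.0003, "ay": 0.0001, "az": 0.0025}, {"fingers": 0.08, "tx": 0.0133, "ty": 0.0127, "tz": 0.0001, "ax": -0.0003, "ay": 0.0001, "az": 0.0025}]
```

play_rows(
  commands=[
    {"fingers":0.08,"tx":0.0028,"ty":0.0024,"tz":0,"ax":0,"ay":0,"az":0.0006},
    {"fingers":0.08,"tx":0.0056,"ty":0.0052,"tz":0,"ax":0,"ay":0,"az":0.0013},
    {"fingers":0.08,"tx":0.0085,"ty":0.0081,"tz":0,"ax":0,"ay":0,"az":0.002},
    {"fingers":0.08,"tx":0.0114,"ty":0.0109,"tz":0,"ax":0,"ay":0,"az":0.0025},
    {"fingers":0.08,"tx":0.0133,"ty":0.0127,"tz":0,"ax":0,"ay":0,"az":0.0025},
  ],
)

```text
time_s: 8.98
tcp_pos: [0.6051, -0.0262, 0.0434]
ee_rot: [[0.717, 0.693, 0.069], [0.05, 0.047, -0.998], [-0.695, 0.719, -0.001]]
wrist_force: [-3.0, -0.4, 1.2]
gripper_width: 0.461
```

```bash
python3 meas.py .6741 -.0214; python3 pgen.py "[.174,.175,.176,.177,.178]"; python3 - <<'E'
import cv2;from station import viewer
E
```

```text
scene score 0.78 rgb [52. 48. 42.] top 176 bot 236 cap u 308.3 mid u/v/w [296.  318.  221.5] 307.0 expected: base mid [306.5 249.1] cap [308.7 177.7]
   base centre [ 0.5888 -0.0183]
side score 0.61 rgb [121. 112.  99.] top 128 bot 202 cap u 375.2 mid u/v/w [359.7 373.9 184.5] 366.8 expected: base mid [368.5 198.6] cap [375.5 129.6]
   base centre [ 0.6697 -0.0083]
cap [ 0.6736 -0.022   0.2309]
[{"fingers": 0.08, "tx": 0.0012, "ty": 0.0013, "tz": 0.0001, "ax": -0.0002, "ay": 0.0001, "az": 0.0001}, {"fingers": 0.08, "tx": 0.0021, "ty": 0.0022, "tz": 0.0001, "ax": -0.0002, "ay": 0.0001, "az": 0.0001}, {"fingers": 0.08, "tx": 0.0031, "ty": 0.0031, "tz": 0.0001, "ax": -0.0002, "ay": 0.0001, "az": 0.0001}, {"fingers": 0.08, "tx": 0.004, "ty": 0.0041, "tz": 0.0001, "ax": -0.0002, "ay": 0.0001, "az": 0.0001}, {"fingers": 0.08, "tx": 0.005, "ty": 0.005, "tz": 0.0001, "ax": -0.0002, "ay": 0.0001, "az": 0.0001}]
```

play_rows(
  commands=[
    {"fingers":0.08,"tx":0.0012,"ty":0.0013,"tz":0,"ax":0,"ay":0,"az":0},
    {"fingers":0.08,"tx":0.0021,"ty":0.0022,"tz":0,"ax":0,"ay":0,"az":0},
    {"fingers":0.08,"tx":0.0031,"ty":0.0031,"tz":0,"ax":0,"ay":0,"az":0},
    {"fingers":0.08,"tx":0.004,"ty":0.0041,"tz":0,"ax":0,"ay":0,"az":0},
    {"fingers":0.08,"tx":0.005,"ty":0.005,"tz":0,"ax":0,"ay":0,"az":0},
  ],
)

```text
time_s: 9.6
tcp_pos: [0.6102, -0.0258, 0.0436]
ee_rot: [[0.718, 0.693, 0.069], [0.05, 0.048, -0.998], [-0.695, 0.719, -0.0]]
wrist_force: [-2.8, -0.7, 1.0]
gripper_width: 0.461
```

```bash
python3 pgen.py "[.179,.180,.181,.182]"
```

```text
[{"fingers": 0.08, "tx": 0.0012, "ty": 0.0009, "tz": 0.0002, "ax": -0.0002, "ay": 0.0001, "az": 0.0}, {"fingers": 0.08, "tx": 0.0021, "ty": 0.0018, "tz": 0.0002, "ax": -0.0002, "ay": 0.0001, "az": 0.0}, {"fingers": 0.08, "tx": 0.0031, "ty": 0.0027, "tz": 0.0002, "ax": -0.0002, "ay": 0.0001, "az": 0.0}, {"fingers": 0.08, "tx": 0.004, "ty": 0.0036, "tz": 0.0002, "ax": -0.0002, "ay": 0.0001, "az": 0.0}]
```

play_rows(
  commands=[
    {"fingers":0.08,"tx":0.001,"ty":0.001,"tz":0,"ax":0,"ay":0,"az":0},
    {"fingers":0.08,"tx":0.002,"ty":0.002,"tz":0,"ax":0,"ay":0,"az":0},
    {"fingers":0.08,"tx":0.003,"ty":0.003,"tz":0,"ax":0,"ay":0,"az":0},
  ],
)

```text
time_s: 9.85
tcp_pos: [0.6134, -0.0256, 0.0436]
ee_rot: [[0.717, 0.693, 0.069], [0.05, 0.048, -0.998], [-0.695, 0.719, -0.0]]
wrist_force: [-2.0, -0.8, 2.0]
gripper_width: 0.457
```

play_rows(
  commands=[
    {"fingers":0.08,"tx":0.001,"ty":0.001,"tz":0,"ax":0,"ay":0,"az":0},
    {"fingers":0.08,"tx":0.0015,"ty":0.0015,"tz":0,"ax":0,"ay":0,"az":0},
  ],
)

```text
time_s: 10.02
tcp_pos: [0.6151, -0.0254, 0.0437]
ee_rot: [[0.718, 0.693, 0.069], [0.05, 0.048, -0.998], [-0.695, 0.719, -0.0]]
wrist_force: [-1.6, -0.2, 1.1]
gripper_width: 0.457
```

play_rows(
  commands=[
    {"fingers":0.08,"tx":0.001,"ty":0.001,"tz":0,"ax":0,"ay":0,"az":0},
    {"fingers":0.08,"tx":0.0015,"ty":0.0015,"tz":0,"ax":0,"ay":0,"az":0},
  ],
)

```text
time_s: 10.18
tcp_pos: [0.616, -0.0254, 0.0432]
ee_rot: [[0.717, 0.694, 0.069], [0.05, 0.048, -0.998], [-0.696, 0.718, -0.0]]
wrist_force: [-5.3, -0.9, 0.2]
gripper_width: 0.46
```

```bash
python3 meas.py .685 -.0207|tail -3; python3 - <<'E'
from station import r
print(r.sense()['joints'])
E
python3 look.py m4
```

```text
side score 0.65 rgb [118. 108.  97.] top 127 bot 202 cap u 378.1 mid u/v/w [362.1 374.6 184.5] 368.3 expected: base mid [371.8 197.9] cap [379.1 128.9]
   base centre [ 0.6727 -0.0091]
cap [ 0.6818 -0.0215  0.2329]
[ -14.1331094    27.01281891  -24.01570552 -112.69704089  -14.00595802
  -53.89856475]
```

View pics/m4.png

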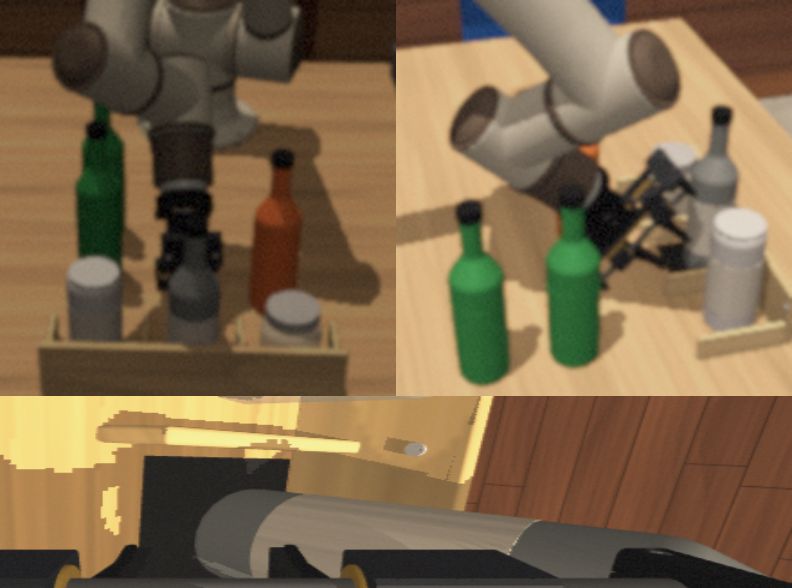

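play_rows(
  commands=[
    {"fingers":0.08,"tx":0.001,"ty":0.001,"tz":0,"ax":0,"ay":0,"az":0},
  ],
)

```text
time_s: 10.62
tcp_pos: [0.6163, -0.0254, 0.043]
ee_rot: [[0.716, 0.695, 0.069], [0.05, 0.048, -0.998], [-0.696, 0.718, -0.0]]
wrist_force: [-9.6, -0.5, 3.1]
gripper_width: 0.46
```

Force rose to 9.6 N with the tip stopped, so the bottle is home against the board. Now I back straight off.

play_rows(
  commands=[
    {"fingers":0.08,"tx":-0.002,"ty":-0.002,"tz":0,"ax":0,"ay":0,"az":0},
    {"fingers":0.08,"tx":-0.006,"ty":-0.006,"tz":-0.0006,"ax":0,"ay":0,"az":0},
    {"fingers":0.08,"tx":-0.016,"ty":-0.015,"tz":-0.0015,"ax":0,"ay":0,"az":0},
    {"fingers":0.08,"tx":-0.026,"ty":-0.025,"tz":-0.0025,"ax":0,"ay":0,"az":0},
    {"fingers":0.08,"tx":-0.034,"ty":-0.033,"tz":-0.0033,"ax":0,"ay":0,"az":0},
  ],
)

```text
time_s: 11.03
tcp_pos: [0.5831, -0.0255, 0.0447]
ee_rot: [[0.72, 0.691, 0.069], [0.05, 0.047, -0.998], [-0.692, 0.722, -0.0]]
wrist_force: [0.2, 0.1, 0.2]
gripper_width: 0.46
```

```bash
python3 meas.py .685 -.0207; python3 look.py m5; python3 - <<'E'
import pickle,numpy as np
from h import *
d=pickle.load(open('p0.pkl','rb')); s,w,a,b=pickle.load(open('m5.pkl','rb'))
from station import spotter,viewer
for n in('scene','side'):
    p=viewer.capture(n)
    for k in('can','jar','tape','wrench'): print(n,k,[np.round(q['uv']).tolist() for q in spotter.find_in(k,p)[:1]])
    I=np.abs(p['image'].astype(int)-d[n]['image']).sum(2); np.save(n+'diff',I)
E
```

```text
scene score 0.94 rgb [51. 47. 41.] top 177 bot 236 cap u 308.9 mid u/v/w [296.3 319.  221.5] 307.6 expected: base mid [306.9 251.7] cap [309.  180.1]
   base centre [ 0.5888 -0.0168]
side score 0.74 rgb [124. 114. 101.] top 128 bot 201 cap u 377.8 mid u/v/w [362.2 374.9 183.5] 368.6 expected: base mid [371.8 197.9] cap [379.1 128.9]
   base centre [ 0.676 -0.005]
cap [ 0.6804 -0.0216  0.2311]
scene can [[262.0, 218.0]]
scene jar [[351.0, 225.0]]
scene tape [[460.0, 215.0]]
scene wrench [[163.0, 218.0]]
side can [[384.0, 200.0]]
side jar [[354.0, 154.0]]
side tape []
side wrench [[377.0, 325.0]]
```

View pics/m5.png

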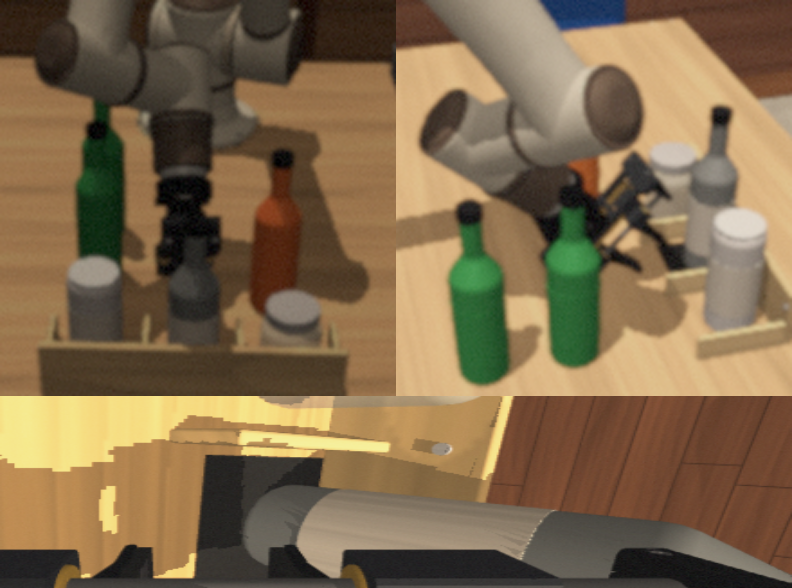

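```bash
python3 - <<'E'
import pickle,numpy as np
from h import *
np.set_printoptions(precision=4,suppress=True)
for nm,pts in(('m5',[(247,531),(255,512),(256,552),(198,531),(205,458),(323,458)]),('m4',[(195,533),(141,533),(145,457),(290,459)])):
    s,w,a,b=pickle.load(open(nm+'.pkl','rb')); c=wcam(s,w)
    for q in pts: print(nm,q,plane(c,(200+q[0]/1.8,100+(q[1]-396)/1.2),0)[:2])
E
```

```text
m5 (247, 531) [ 0.6547 -0.0229]
m5 (255, 512) [ 0.6593 -0.0099]
m5 (256, 552) [ 0.6633 -0.0403]
m5 (198, 531) [ 0.6221 -0.0175]
m5 (205, 458) [0.6234 0.0278]
m5 (323, 458) [0.7124 0.0272]
m4 (195, 533) [ 0.6515 -0.0175]
m4 (141, 533) [ 0.6232 -0.0127]
m4 (145, 457) [0.624  0.0291]
m4 (290, 459) [0.7125 0.0273]
```

```bash
python3 - <<'E'
from station import job,r
s=r.sense(); print(s['time_s'],s['wrist_force'].round(2)); print(job.finish_job())
E
```

```text
11.8833 [-0.12 -0.57 -0.04]
the job is handed in; nothing more can be done
None
```

I pushed the grey bottle low with the half-open fingertips, sliding it upright past the orange and green look-alikes into the middle bay with the mat. I then backed the fingers about 30 mm away and handed the job in at about 11.9 s. No verdict was reported.

**Bottle position:** Push force stayed around 2–3 N, then rose to about 9.6 N as the tip stopped, which I took as contact with the back board. Afterwards the wrist camera put the bottle's rear edge at x ≈ 0.655 and its centre at y ≈ -0.022. The mat centre is at y ≈ -0.0205. The bottle looked upright, with its cap over its base to within a few millimetres.

**Other things:** The can, jar and wrench were found within a few pixels of where they started, and so was the tape in the scene view. The biggest difference was the jar in the side view, at 6 pixels. The tape was not found in the last side view. The green and orange bottles looked unmoved in the pictures.

**Checks that disagreed:**
- The depth estimates differ by about 5 mm. The cap gives x ≈ 0.680 and the fingertips at contact give about 0.685. Measured against the mat edge, the bottle comes out up to 5 mm deeper than the board allows, so I put that down to pixel error.
- In the last views the silhouette fits to the base were unreliable, because the board (scene view) and the can (side view) hid it. I did not use those.

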